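# Clean the router bed and lock its levelling studs

## Task

Wipe all the brass chips off the router's bed plate into the chip pan around it with the scraper, keeping the gripper's fingers off the sharp chips. Then lock both levelling studs, in either order: fit the spanner on the brass collar's flats with its handle beside the dowel pin, so that the pin keeps the collar at its setting (to about fifteen degrees), and turn the steel locknut above it clockwise until it is hard tight. Finally lay the spanner and the scraper back on the rubber mat, and leave the bottle, mug and parts box where they are.

Things in the scene. Friction and masses are not known exactly. Their poses are not given: they have to be found in the camera images.
- bed: Bed of a desktop router, fixed: a grey sheet-metal chip pan, 270 (x) by 390 (y) mm, floor 4 mm thick, walls 38 mm high, with the aluminium bed plate standing in the middle of it and an open gutter about 42 mm wide all round the plate. Origin: centre of the pan's underside, on the bench; z up. The pan's walls end 7 mm below the plate's top.
- plate_top (a point): Centre of the bed plate's flat top, 45 mm above the bench; plate 180 (x) by 300 (y) mm, axes as the bed's. On it stand two levelling studs (20 mm thick, ends 46 mm above the plate): stud 1 at x -50, y +105 mm from this point, stud 2 at x +50, y -105; and two fixed dark dowel pins (10 mm thick, 22 mm high): pin 1 at x -69, y -55, pin 2 at x +69, y +55.
- collar1_mid (a point): Brass adjusting collar on stud 1, 1 to 13.5 mm above the plate: two flats 28 mm apart (faces square to its x axis), 34 mm long in its y. Point: its centre, 7 mm above the plate. At its setting its axes are parallel to the bed's: the spanner comes on along the bed's +y, handle trailing to -y and lying 5 mm clear of dowel pin 1, on that pin's +x side.
- collar2_mid (a point): The same collar on stud 2, all turned half round: at its setting its axes are parallel to the bed's; the spanner comes on along the bed's -y, handle trailing to +y and lying 5 mm clear of dowel pin 2, on that pin's -x side.
- collar1 (a joint): Turn of collar 1 from its setting, rad, positive clockwise seen from above; 0 at the start. It turns with little effort (0.12 N m) and has no stop.
- nut1_mid (a point): Steel hexagon locknut on stud 1 just above the collar: 32 mm across flats, 20 mm high, from 15 to 35 mm above the plate (clear of the spanner's top). Point: its centre, half-way up; its x axis is square to one pair of flats, the other pairs are at 60 degrees. It turns with the collar and with its own joint, and does not visibly rise or sink.
- locknut1 (a joint): Turn of locknut 1 relative to its collar, rad, growing as it is tightened (clockwise seen from above). It starts at 0 to 0.6 and meets a hard stop, tight, at 2.1, so it takes two or three grips. It rubs on the collar harder (0.40 N m) than the collar is held: turned alone it carries the collar round and does not tighten.
- collar2 (a joint): Turn of collar 2 from its setting, rad, positive clockwise seen from above; 0 at the start. It turns with little effort (0.12 N m) and has no stop.
- nut2_mid (a point): Steel hexagon locknut on stud 2 just above the collar: 32 mm across flats, 20 mm high, from 15 to 35 mm above the plate (clear of the spanner's top). Point: its centre, half-way up; its x axis is square to one pair of flats, the other pairs are at 60 degrees. It turns with the collar and with its own joint, and does not visibly rise or sink.
- locknut2 (a joint): Turn of locknut 2 relative to its collar, rad, growing as it is tightened (clockwise seen from above). It starts at 0 to 0.6 and meets a hard stop, tight, at 2.1, so it takes two or three grips. It rubs on the collar harder (0.40 N m) than the collar is held: turned alone it carries the collar round and does not tighten.
- spanner_mid (a point): Flat open-ended spanner, loose, steel with a red handle, about 220 g, 10 mm thick, lying on the mat. Point: on the handle (18 mm wide), half-way up, near its balance; jaw end towards its own +x, z square to the flat faces. It reaches 89 mm from here to the jaw tips and 124 mm to the handle's end; head 50 mm wide.
- spanner_jaw (a point): Centre of the spanner's jaws, 65 mm along +x from spanner_mid: opening 31 mm wide, flared at the tips, bottom of the throat 18 mm behind this point. Pushed fully on, this point is about 1 mm from the stud's axis.
- scraper_mid (a point): Scraper block, loose, 70 to 140 g: blue plastic bar 80 mm long (its y), 32 by 32 mm in section, with a white scraping edge along each of its four long edges, so it works whichever long side is down. Point: its centre, 16 mm above the side it lies on. It lies on the mat.
- mat: Black rubber tool mat, fixed on the bench, 250 (x) by 230 (y) by 4 mm; origin at the centre of its underside.
- oil_mid (a point): Yellow oil bottle, 52 mm thick, 130 mm high, on the bench (bystander); the point is half-way up.
- mug_mid (a point): Blue mug, 80 mm wide, 90 mm high (bystander); the point is half-way up.
- partsbox_mid (a point): Open grey parts box, 90 by 130 by 40 mm (bystander); the point is half-way up.
- chip0_mid (a point): Brass chip, loose, 12 g, about 15 by 11 by 9 mm, lying on the bed plate; the point is its centre. Absent in some runs.
- chip1_mid (a point): Brass chip, loose, 12 g, about 15 by 11 by 9 mm, lying on the bed plate; the point is its centre. Absent in some runs.
- chip2_mid (a point): Brass chip, loose, 12 g, about 15 by 11 by 9 mm, lying on the bed plate; the point is its centre. Absent in some runs.
- chip3_mid (a point): Brass chip, loose, 12 g, about 15 by 11 by 9 mm, lying on the bed plate; the point is its centre. Absent in some runs.
- chip4_mid (a point): Brass chip, loose, 12 g, about 15 by 11 by 9 mm, lying on the bed plate; the point is its centre. Absent in some runs.
- chip5_mid (a point): Brass chip, loose, 12 g, about 15 by 11 by 9 mm, lying on the bed plate; the point is its centre. Absent in some runs.
Mind the look-alikes: they are no part of the job. There is more than one size of the part that bears scraper_mid; the job needs the smallest.

How it is judged:
By the outcome, as a careful person would: the job done as asked, in the order asked, and still so for the second after the job is handed in, with the robot touching nothing.
Of chip0, chip1, chip2, chip3, chip4, chip5 only 3 to 6 are there at a start; the rules pass over those that are not, and their reading is None.
At some moment in a run one of chip0, chip1, chip2, chip3, chip4, chip5, scraper may be knocked a few centimetres aside while the robot is not near it.
Once in a run the grip may slacken for a moment while it holds something.
It also fails if it takes over 210 s, if anything falls off the work surface, if the arm or the gripper's body presses on something with over 40 N, if the wrist force passes 120 N, or if a joint passes its speed limit or range.

## Robot

A 6-joint arm with a two-finger parallel gripper is mounted at the origin on the work surface. World frame = base frame: x ahead of the robot, y to its left, z up, the work surface at z = 0. Lengths are in mm, angles in degrees, forces in N, time in s.
With the tool pointing down it reaches from about 300 to 875 mm from the base axis. Payload 6.4 kg.
Tool frame: the origin (TCP) lies midway between the tips of the shut fingers; the grasp point (between the pads) lies 19 mm behind it (r.tcp_to_grasp is the z of the grasp point in the tool frame, in mm); z points along the fingers, y is the line along which they close (so a half turn about z gives the same grasp; the last joint's range is limited). The gripper opens to 85 mm and grips with 20 to 120 N. Pads are 22 mm wide; open, the fingers measure 114 mm over their backs; the gripper's body (76 mm by 85 mm) begins 54 mm behind the grasp point. The pads swing forward as they close: fully open they stand 13 mm farther back than shut.
Start: joints at [-78.283, 10.359, 92.074, -0, 77.567, -11.82], TCP at [229.639, -527.169, 231.288] pointing down, gripper open.
Joint ranges: [-171.53, 171.53], [-51.25, 118.39], [17.06, 147.69], [-65.23, 245.23], [0, 150.52], [-178.68, 178.68]. Speed limits (degrees/s): [147.25, 147.25, 172.46, 180, 180, 180].

## Interface

Orientations are given as a 3x3 rotation matrix whose columns are the frame's x, y, z axes.
In Python, from station import r gives the robot as it stands.
- The arm moves only by the shell command python3 -m pendant 'ROWS'. ROWS is JSON, a list of rows, each a list of 5 numbers: the shift along the tool's x, y, z in cm, then the turn about the tool's z in degrees, then the opening, from 0 (shut) to 1 (fully open). A call has 1 to 8 rows; each row shifts and turns the commanded pose from where the row before left it, along the tool's axes as they then stand; what a row does not reach is not made up. A row lasts 1/10 s, in which the tool goes at most 50 mm and 8.59 degrees, less where a joint would pass 70% of its speed; a pose out of reach is approached as far as the arm can. A call is refused whole if a number of a shift passes 5 or a number of a turn 8.59, either way. A call with a gripper value outside its range is refused whole. The fingers move at their own pace and stop on an object; the grip force is fixed at half the most. Time passes only in rows, so rows that do not move let the fingers close. It gives the time, the measured TCP pose, the force, the opening and the grip force at its end, in the units of the state.
- r.sense(): the state, without advancing time (a new reading comes with each control period).
- r.read_camera(name): name is "scene" or "top"; returns a dict with "color" (480x640x3 uint8, red, green, blue), "fov_y" (degrees; the focal length in pixels is half the picture's height over the tangent of half this angle, whatever the lens; pixels are square), "cx", "cy" (the principal point, pixels), "R" (3x3) and "t" (3): a world point X has camera coordinates R X + t. Camera axes: x right, y down, z forward; pixel columns grow to the right and rows downward; lengths in mm; the calibration is good to about 2 mm. A picture is of the moment at which its call begins. There is no depth.
- r.finish_job(): hands the job in; it is judged then, once.
The state is a dict: "time_s": time; "qpos": joint angles; "dq": joint speeds; "tau": joint torques, N m; "ee_pos": TCP position; "tool_rot": TCP orientation; "force": force on the tool from outside, world axes, zero at the start; "moment": the same for the moment, N m; "opening": finger opening in mm; "finger_force": force on a finger pad.
Only numpy, scipy, OpenCV 4.12 (cv2) and the standard library are available. Lean on these libraries where they do the work, as an engineer would, in place of code of your own. Each camera call takes 0.05 s, during which the arm holds its last target. There are 200 camera calls.

## Working session

There is one attempt and no reset: what is moved stays moved. The work goes in short steps, Python scripts to look and compute and a shell command to move; the robot and the scene stay as the last step left them, time stands still between calls to the robot, and variables do not carry over. Pictures are saved under pics/ and viewed, at most 14 in all, crops included, and the job is handed in when it is done.

```bash
ls; mkdir -p pics
cat > h.py <<'E'
import numpy as np, cv2
from station import r
def cam(n,save=None):
    c=r.read_camera(n); 
    if save: cv2.imwrite('pics/'+save,c['color'][:,:,::-1])
    return c
def proj(c,X):
    X=np.atleast_2d(X).astype(float); f=240/np.tan(np.radians(c['fov_y']/2))
    p=X@np.array(c['R']).T+np.array(c['t']); return np.c_[c['cx']+f*p[:,0]/p[:,2],c['cy']+f*p[:,1]/p[:,2]]
def back(c,uv,z):
    uv=np.atleast_2d(uv).astype(float); f=240/np.tan(np.radians(c['fov_y']/2))
    R=np.array(c['R']);d=np.c_[(uv[:,0]-c['cx'])/f,(uv[:,1]-c['cy'])/f,np.ones(len(uv))]@R
    o=-R.T@np.array(c['t']); s=(z-o[2])/d[:,2]; return o+s[:,None]*d
E
python3 - <<'E'
from h import *
for n in('scene','top'):
    c=cam(n,n+'0.png'); R=np.array(c['R']); print(n,c['fov_y'],c['cx'],c['cy'],R.round(3).tolist(),(-R.T@np.array(c['t'])).round(0))
s=r.sense(); print(s['ee_pos'],np.round(s['tool_rot'],3).tolist(),s['opening'],r.tcp_to_grasp)
E
```

```text
pics
scene 47.117847988865485 319.5131992981751 238.03295063622727 [[0.449, 0.893, -0.02], [0.627, -0.332, -0.705], [-0.636, 0.304, -0.709]] [1536. -463. 1081.]
top 42.24648677913486 330.9690085454706 240.46071893027352 [[0.008, -1.0, 0.009], [-0.99, -0.009, -0.141], [0.141, -0.008, -0.99]] [ 394.  -25. 1569.]
[ 229.52088932 -526.66141847  230.46963458] [[0.917, 0.399, -0.0], [0.399, -0.917, 0.002], [0.0, -0.002, -1.0]] 85.28621236434245 -18.700000000000003
```

View pics/top0.png

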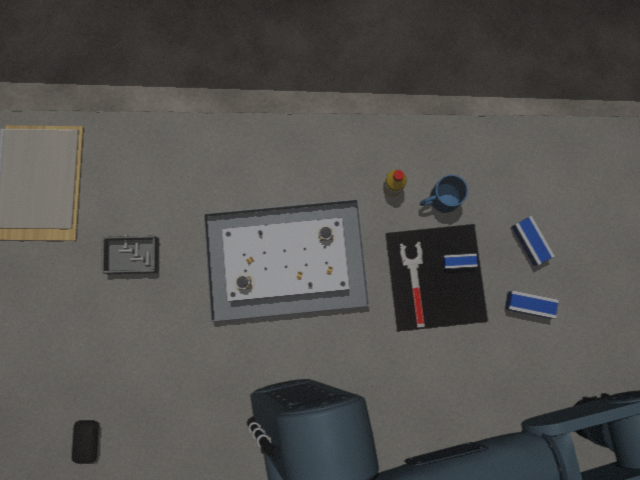

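View pics/scene0.png

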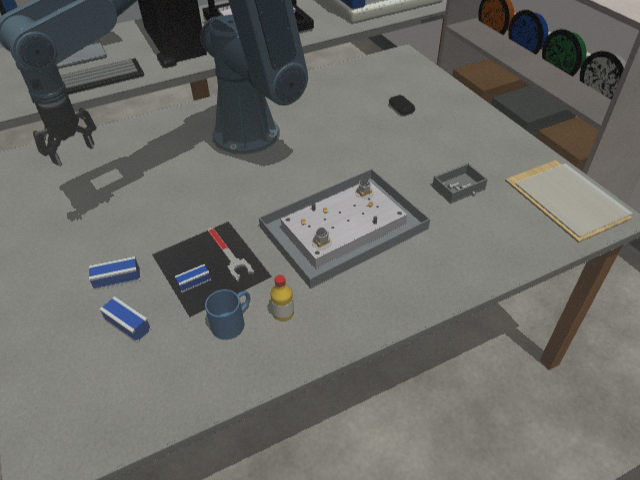

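Top view: the pan is at about (287,263). Its studs are at (326,233) and (243,283), and its pins at (261,234) and (310,286). Chips show at about (250,260), (299,276) and (329,270).
There are three scraper candidates: (461,262) on the mat, (534,242) and (533,304) on the bench. The mat one looks shortest and lies on the mat, as described. I'll confirm it in a crop.

Run:
```python
from h import *
a=cv2.imread('pics/top0.png')
A=cv2.resize(a[195:330,200:375],None,fx=4.5,fy=4.4,interpolation=cv2.INTER_CUBIC); cv2.imwrite('pics/bedz.png',np.clip(A*1.3,0,255).astype('uint8'))
B=cv2.resize(a[205:335,380:570],None,fx=4.2,fy=4.2,interpolation=cv2.INTER_CUBIC); cv2.imwrite('pics/matz.png',np.clip(B*1.3,0,255).astype('uint8'))
```

```text
(no output)
```

View pics/bedz.png

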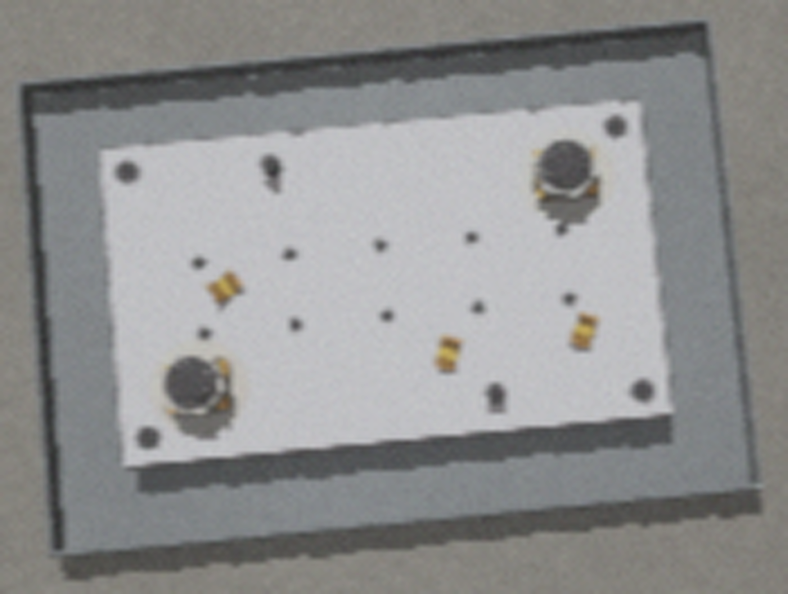

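View pics/matz.png

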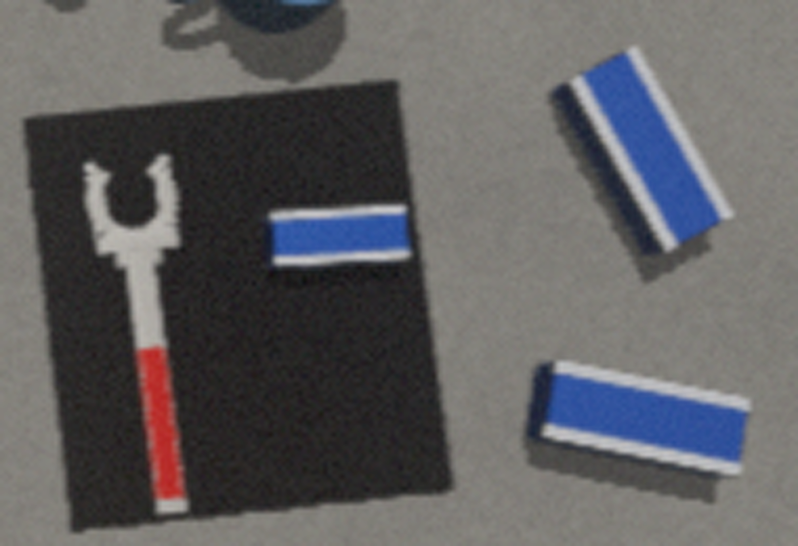

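The bed crop shows three chips, at crop pixels (225,288), (449,354) and (585,330). In the mat crop, the bar on the mat spans about 33 px against 40+ px for the two on the bench, so the mat bar is the smallest and is the one to use. Next I'll measure all the poses.

```bash
cat > meas.py <<'E'
from h import *
def blobs(m,amin=5):
    n,l,s,ce=cv2.connectedComponentsWithStats(m.astype('uint8')); 
    return [(s[i][4],ce[i],(l==i)) for i in range(1,n) if s[i][4]>=amin]
def rect(c,m,z):
    ys,xs=np.nonzero(m); P=back(c,np.c_[xs,ys],z)[:,:2]
    (cx,cy),(w,h),a=cv2.minAreaRect(P.astype('f4')); return np.round([cx,cy,w,h,a],1)
def chips(c):
    h=cv2.cvtColor(c['color'],cv2.COLOR_RGB2HSV).astype(int)
    m=(h[...,0]>8)&(h[...,0]<32)&(h[...,1]>110)&(h[...,2]>60)
    m[:, :205]=0; m[:,372:]=0; m[:200]=0; m[325:]=0
    return [(a,ce.round(1),back(c,ce,49.5)[0].round(1)[:2]) for a,ce,_ in blobs(m,3)]
E
python3 - <<'E'
from meas import *
c=cam('top'); im=c['color'].astype(int); h=cv2.cvtColor(c['color'],cv2.COLOR_RGB2HSV).astype(int)
m=(im.min(2)>125); m[:200]=0;m[320:]=0;m[:,:205]=0;m[:,370:]=0
m=cv2.morphologyEx(m.astype('uint8'),cv2.MORPH_CLOSE,np.ones((9,9)))
b=max(blobs(m),key=lambda b:b[0]); print('plate',b[0],rect(c,b[2],45))
b2=(h[...,0]>95)&(h[...,0]<130)&(h[...,1]>140)&(h[...,2]>60)
for a,ce,mm in blobs(b2,60): 
    if ce[0]>430 and ce[1]<320: print('blue',a,ce.round(1),rect(c,mm,36))
red=((h[...,0]<8)|(h[...,0]>172))&(h[...,1]>120)
for a,ce,mm in blobs(red,30):print('red',a,ce.round(1),rect(c,mm,14))
mat=(im.max(2)<45);mat[:215]=0;mat[340:]=0;mat[:,:380]=0;mat[:,495:]=0
mat=cv2.morphologyEx(mat.astype('uint8'),cv2.MORPH_CLOSE,np.ones((41,41)))
b=max(blobs(mat),key=lambda b:b[0]);print('mat',b[0],rect(c,b[2],4))
w=(im.min(2)>95); w[:215]=0;w[335:]=0;w[:,:395]=0;w[:,435:]=0
for a,ce,mm in blobs(w,15):
    ys,xs=np.nonzero(mm);print('spwhite',a,ce.round(1),xs.min(),xs.max(),ys.min(),ys.max(),rect(c,mm,14))
print(chips(c))
# scraper incl. white edges
w=((im.max(2)>70)); w[:250]=0;w[275:]=0;w[:,:440]=0;w[:,480:]=0
for a,ce,mm in blobs(w,60): print('scr',a,ce.round(1),rect(c,mm,36))
E
```

```text
plate 8271 [565.6  75.5 178.5 300.1   6.1]
blue 487 [534.9 239.9] [ 619.4 -547.3  112.9   27.3   27.9]
blue 230 [460.6 260.5] [ 565.2 -360.5   17.9   78.9    4.1]
blue 517 [533.1 303.8] [ 459.6 -536.9  114.1   27.6   78.8]
red 80 [398.1 174.8] [ 788.2 -209.4   23.    26.    63.3]
red 239 [417.8 305.1] [ 454.2 -255.6   87.8   20.     6.9]
mat 8738 [ 527.2 -303.7  247.8  227.1    6.4]
spwhite 235 [415.9 221.3] 396 434 215 228 [ 6.664e+02 -2.514e+02  3.350e+01  9.670e+01  6.000e-01]
spwhite 406 [412.3 263.4] 400 421 242 287 [ 555.5 -243.2  113.2   51.7    5.2]
spwhite 18 [420.5 325. ] 418 423 324 326 [ 405.7 -262.1    4.9   12.5    0.5]
spwhite 18 [428.3 331.8] 425 434 330 334 [ 388.6 -284.3    9.8   22.4    0.5]
[(np.int32(17), array([249.6, 259.9]), array([560.5, 161.8])), (np.int32(12), array([329.2, 270.4]), array([536.3, -33.9])), (np.int32(14), array([299. , 275.2]), array([523.8,  39.9]))]
scr 425 [460.6 260.5] [ 565.4 -360.5   32.5   80.9    4.1]
```

Chips in the bed frame are at about (4,86), (-41,-106) and (-45,-31). I'm fetching the scraper first.

```bash
cat > to.py <<'E'
# to.py x y z yawY [bed]  -> shift in tool axes (cm) after measured pose, turn (deg about tool z); bed: x,y,yaw in bed frame, z above plate
import sys; from h import *
x,y,z,w=map(float,sys.argv[1:5]); B=np.array([565.6,75.5]); a=np.radians(6.1)
if len(sys.argv)>5:
    x,y=B+np.array([[np.cos(a),-np.sin(a)],[np.sin(a),np.cos(a)]])@[x,y]; w+=6.1; z+=45
s=r.sense(); R=np.array(s['tool_rot']); d=R.T@(np.array([x,y,z])-s['ee_pos'])/10
yaw=np.degrees(np.arctan2(R[1,1],R[0,1])); 
print('world',np.round([x,y,z,w],1),'now',np.round(s['ee_pos'],1),'yawY %.1f'%yaw,'shift cm',d.round(2),'turn %.1f'%((yaw-w+180)%360-180),'t %.1f'%s['time_s'],'op %.1f ff %.1f'%(s['opening'],np.max(s['finger_force'])),'F',np.round(s['force'],1))
E
python3 -m pendant '[[4.68,-0.235,0,0,1],[4.68,-0.235,0,0,1],[4.68,-0.235,0,0,1],[4.68,-0.235,0,0,1],[4.68,-0.235,0,0,1],[4.68,-0.235,0,0,1],[4.68,-0.235,0,0,1],[4.68,-0.235,0,0,1]]'
python3 -m pendant '[[0,0,1.5,-7.84,1],[0,0,1.5,-7.84,1],[0,0,1.5,-7.84,1],[0,0,1.5,-7.84,1],[0,0,1.5,-7.84,1],[0,0,1.5,-7.84,1],[0,0,0,-7.84,1],[0,0,0,-7.84,1]]'
python3 -m pendant '[[0,0,0,-7.84,1],[0,0,0,0,1],[0,0,0,0,1]]'
python3 to.py 565.3 -360.5 17 4.1
```

```text
time_s: 0.95
ee_pos: [566.9, -359.1, 230.9]
tool_rot: [[0.917, 0.399, -0.0], [0.399, -0.917, 0.0], [-0.0, -0.0, -1.0]]
force: [0.5, -0.9, 0.9]
opening: 85.6
finger_force: 0.0
time_s: 1.75
ee_pos: [564.8, -359.9, 139.8]
tool_rot: [[0.06, 0.998, -0.002], [0.998, -0.06, 0.002], [0.002, -0.002, -1.0]]
force: [1.0, -0.3, 0.8]
opening: 85.4
finger_force: 0.0
time_s: 2.05
ee_pos: [565.2, -360.3, 141.0]
tool_rot: [[-0.068, 0.998, -0.0], [0.998, 0.068, 0.0], [0.0, -0.0, -1.0]]
force: [0.5, -0.2, 0.5]
opening: 85.6
finger_force: 0.0
world [ 565.3 -360.5   17.     4.1] now [ 565.2 -360.3  141. ] yawY 3.9 shift cm [-3.00e-02  1.00e-02  1.24e+01] turn -0.2 t 2.0 op 85.6 ff 0.0 F [ 0.5 -0.2  0.5]
```

```bash
python3 -m pendant '[[0,0,3,0,1],[0,0,3,0,1],[0,0,3,0,1],[0,0,2,0,1],[0,0,1.4,0,1],[0,0,0,0,1],[0,0,0,0,1]]'
python3 -m pendant '[[0,0,0,0,0],[0,0,0,0,0],[0,0,0,0,0],[0,0,0,0,0],[0,0,0,0,0],[0,0,0,0,0],[0,0,0,0,0],[0,0,0,0,0]]'
python3 - <<'E'
from h import *
c=cam('scene'); a=c['color'][:,:,::-1]; u,v=proj(c,[565,-360,30])[0].astype(int); print(u,v)
cv2.imwrite('pics/g1.png',cv2.resize(a[v-70:v+50,max(0,u-80):u+80],None,fx=4,fy=4,interpolation=cv2.INTER_CUBIC))
E
```

```text
time_s: 2.75
ee_pos: [565.7, -360.7, 17.9]
tool_rot: [[-0.07, 0.998, 0.0], [0.998, 0.07, -0.0], [-0.0, 0.0, -1.0]]
force: [0.6, 0.6, 0.5]
opening: 85.1
finger_force: 0.0
time_s: 3.55
ee_pos: [566.0, -360.9, 18.3]
tool_rot: [[-0.071, 0.997, 0.001], [0.997, 0.071, -0.001], [-0.001, 0.001, -1.0]]
force: [-1.2, -0.2, 6.5]
opening: 30.8
finger_force: 61.5
192 276
```

View pics/g1.png

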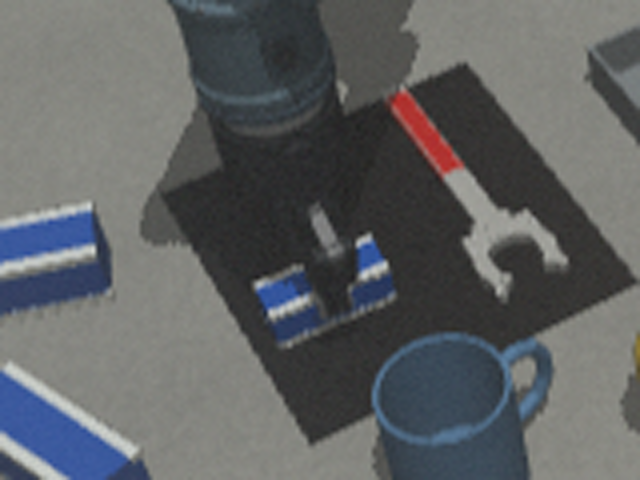

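The gripper holds the scraper at its middle, with the fingertips at about half its height. I'm lifting it and carrying it to the plate.

```bash
python3 -m pendant '[[0,0,-3,0,0],[0,0,-4,0,0],[0,0,-4,0,0],[0,0,-3,0,0],[0,0,0,0,0],[0,0,0,0,0]]' | tail -3;
python3 to.py -10 -5 60 0 bed
```

```text
force: [-0.3, 0.3, -1.0]
opening: 30.5
finger_force: 60.8
world [556.2  69.5 105.    6.1] now [ 565.4 -360.4  157.5] yawY 4.1 shift cm [42.95  2.15  5.23] turn -2.0 t 4.2 op 30.5 ff 60.8 F [-0.3  0.3 -1. ]
```

```bash
python3 -m pendant '[[3,0.2,0,0,0],[4.5,0.22,0,0,0],[4.5,0.22,0,0,0],[4.5,0.22,0,0,0],[4.5,0.22,0,0,0],[4.5,0.22,0,0,0],[4.5,0.22,0,0,0],[4.5,0.22,0,0,0]]' | head -2
python3 -m pendant '[[4.5,0.22,0,0,0],[3.95,0.19,0,-2,0],[0,0,2,0,0],[0,0,2,0,0],[0,0,0,0,0],[0,0,0,0,0]]' | head -2
python3 to.py -10 -5 16 0 bed; python3 -c "
from meas import *
c=cam('top','a1.png');print(chips(c))"
```

```text
time_s: 5.0
ee_pos: [556.1, -12.9, 154.8]
time_s: 5.6
ee_pos: [554.8, 69.6, 115.7]
world [556.2  69.5  61.    6.1] now [554.8  69.6 115.7] yawY 6.1 shift cm [-0.03  0.16  5.47] turn -0.0 t 5.6 op 30.6 ff 65.6 F [-0.  -0.1  0.5]
[(np.int32(16), array([329.4, 269.8]), array([537.8, -34.6])), (np.int32(3), array([249.3, 286.3]), array([495.5, 160.7]))]
```

```bash
python3 -m pendant '[[0,0.15,2,0,0],[0,0,2,0,0],[0,0,1,0,0],[0,0,0.4,0,0],[0,0,0,0,0],[0,0,0,0,0]]' | head -5
python3 to.py -10 -5 15.5 0 bed
```

```text
time_s: 6.25
ee_pos: [558.4, 69.5, 64.3]
tool_rot: [[-0.106, 0.994, 0.002], [0.994, 0.106, -0.0], [-0.0, 0.002, -1.0]]
force: [0.1, -0.7, -1.4]
opening: 30.4
world [556.2  69.5  60.5   6.1] now [558.4  69.5  64.3] yawY 6.1 shift cm [ 0.02 -0.22  0.38] turn -0.0 t 6.2 op 30.4 ff 65.6 F [ 0.1 -0.7 -1.4]
```

```bash
python3 -m pendant '[[0,0,0,0,0],[0,0,0,0,0],[0,0,0,0,0]]' | sed -n 1,4p
python3 -m pendant '[[0,0,0.15,0,0],[0,0,0,0,0],[0,0,0,0,0]]' | sed -n 1,4p
python3 -m pendant '[[0,0,0.15,0,0],[0,0,0,0,0],[0,0,0,0,0]]' | sed -n 1,4p
```

```text
time_s: 6.55
ee_pos: [557.9, 69.7, 63.8]
tool_rot: [[-0.106, 0.994, 0.001], [0.994, 0.106, -0.0], [-0.0, 0.001, -1.0]]
force: [1.2, 1.2, -0.6]
time_s: 6.85
ee_pos: [557.5, 69.7, 61.7]
tool_rot: [[-0.106, 0.994, -0.0], [0.994, 0.106, 0.0], [0.0, -0.0, -1.0]]
force: [0.0, -0.3, -0.5]
time_s: 7.15
ee_pos: [557.5, 69.7, 60.2]
tool_rot: [[-0.106, 0.994, -0.0], [0.994, 0.106, 0.0], [0.0, -0.0, -1.0]]
force: [0.1, 0.5, -1.1]
```

```bash
python3 -m pendant '[[0,-1,0,0,0],[0,-1,0,0,0],[0,-1,0,0,0],[0,-1,0,0,0],[0,-1,0,0,0],[0,-1,0,0,0],[0,-1,0,0,0],[0,-0.9,0,0,0]]' | sed -n 1,4p
python3 -m pendant '[[0,0,0,0,0],[0,0,-3,0,0],[0,0,-3,0,0],[0,0,0,0,0],[0,0,0,0,0]]' | sed -n '1,2p;5,6p'
python3 to.py -12 -126 60 0 bed
```

```text
time_s: 7.95
ee_pos: [478.2, 61.2, 60.3]
tool_rot: [[-0.106, 0.994, -0.0], [0.994, 0.106, -0.0], [-0.0, -0.0, -1.0]]
force: [-0.4, -0.0, -0.8]
time_s: 8.45
ee_pos: [479.8, 61.2, 120.9]
opening: 30.6
finger_force: 65.7
world [567.1 -51.1 105.    6.1] now [479.8  61.2 120.9] yawY 6.1 shift cm [-12.09   7.48   1.61] turn -0.0 t 8.4 op 30.6 ff 65.7 F [ 0.4 -1.  -1.1]
```

```bash
python3 -m pendant '[[-3,1.85,0,0,0],[-3,1.85,0,0,0],[-3,1.85,0,0,0],[-3.1,1.93,0,0,0],[0,0,0,0,0],[0,0,0,0,0],[0,0,0,0,0]]' | sed -n 1,2p
python3 to.py -12 -126 15.3 0 bed;python3 -c "
from meas import *
c=cam('top','a2.png');print(chips(c));print(proj(c,[[519.3,36.8,50],[536,-34,50]]))
a=c['color'][195:330,200:375,::-1]; cv2.imwrite('pics/a2z.png',np.clip(cv2.resize(a,None,fx=4,fy=4,interpolation=cv2.INTER_CUBIC)*1.3,0,255))"
```

```text
time_s: 9.15
ee_pos: [564.9, -50.2, 118.8]
world [567.1 -51.1  60.3   6.1] now [564.9 -50.2 118.8] yawY 6.1 shift cm [-0.12  0.22  5.85] turn 0.0 t 9.2 op 30.5 ff 65.6 F [ 0.2  0.4 -1.1]
[(np.int32(17), array([249.6, 259.8]), array([560.6, 161.8])), (np.int32(14), array([329.6, 269.6]), array([538.4, -34.9]))]
[[300.21261971 277.05475331]
 [329.1910187  270.51306419]][ WARN:0@1.633] global loadsave.cpp:1063 imwrite_ Unsupported depth image for selected encoder is fallbacked to CV_8U.
```

View pics/a2z.png

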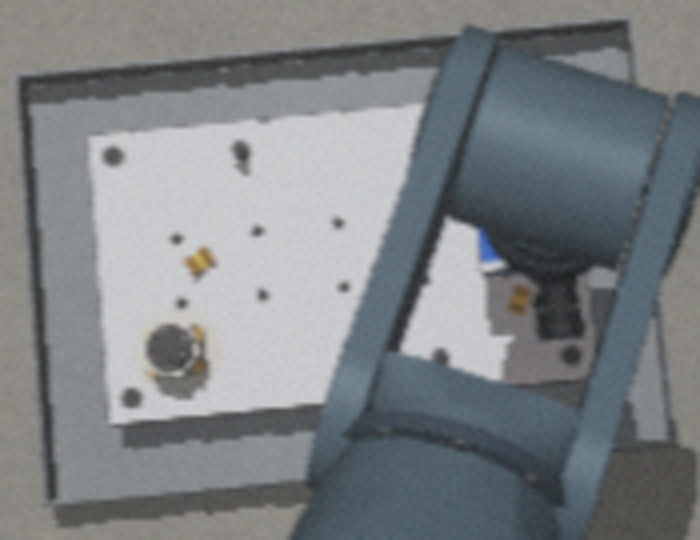

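The picture shows the scraper over the stud 2 end. Chip B is at crop (520,298), clear of the finger line, and chip A is still at (200,262). I'm sweeping B off.

```bash
python3 -m pendant '[[0,0.2,2,0,0],[0,0,2,0,0],[0,0,1,0,0],[0,0,0.5,0,0],[0,0,0.3,0,0],[0,0,0,0,0],[0,0,0,0,0],[0,0,0,0,0]]' | sed -n '1,4p'
python3 to.py -12 -126 15.3 0 bed
```

```text
time_s: 10.0
ee_pos: [568.8, -51.0, 63.0]
tool_rot: [[-0.106, 0.994, 0.001], [0.994, 0.106, -0.0], [-0.0, 0.001, -1.0]]
force: [0.5, 0.7, -0.7]
world [567.1 -51.1  60.3   6.1] now [568.8 -51.   63. ] yawY 6.1 shift cm [ 0.01 -0.18  0.27] turn -0.0 t 10.0 op 30.6 ff 65.6 F [ 0.5  0.7 -0.7]
```

```bash
python3 -m pendant '[[0,0,0.25,0,0],[0,0,0,0,0],[0,0,0,0,0],[0,0,0,0,0],[0,-1,0,0,0],[0,-1,0,0,0],[0,-1,0,0,0],[0,-1,0,0,0]]' | sed -n 1,4p
python3 -m pendant '[[0,-1,0,0,0],[0,-1,0,0,0],[0,-1,0,0,0],[0,-0.8,0,0,0],[0,0,0,0,0],[0,0,-3,0,0],[0,0,-3,0,0],[0,0,0,0,0]]' | sed -n '1,4p;5,6p'
python3 to.py 21 45 60 90 bed
```

```text
time_s: 10.8
ee_pos: [527.2, -55.1, 59.7]
tool_rot: [[-0.106, 0.994, -0.0], [0.994, 0.106, 0.0], [0.0, -0.0, -1.0]]
force: [-0.0, 0.3, -0.8]
time_s: 11.6
ee_pos: [494.1, -60.3, 124.0]
tool_rot: [[-0.106, 0.994, 0.008], [0.994, 0.106, -0.003], [-0.004, 0.008, -1.0]]
force: [0.4, -0.1, -0.9]
opening: 30.7
finger_force: 65.7
world [581.7 122.5 105.   96.1] now [494.1 -60.3 124. ] yawY 6.1 shift cm [17.25 10.64  1.92] turn -90.0 t 11.6 op 30.7 ff 65.7 F [ 0.4 -0.1 -0.9]
```

```bash
python3 -m pendant '[[3.45,2.1,0,0,0],[3.45,2.1,0,0,0],[3.45,2.1,0,0,0],[3.45,2.1,0,0,0],[3.45,2.1,0,0,0],[0,0,0,-8.2,0],[0,0,0,-8.2,0],[0,0,0,-8.2,0]]' | sed -n 1,2p
python3 -m pendant '[[0,0,0,-8.2,0],[0,0,0,-8.2,0],[0,0,0,-8.2,0],[0,0,0,-8.2,0],[0,0,0,-8.2,0],[0,0,0,-8.2,0],[0,0,0,-8.2,0],[0,0,0,-8,0]]' | sed -n 1,2p
python3 -m pendant '[[0,0,0,0,0],[0,0,0,0,0],[0,0,0,0,0]]'|head -2
python3 to.py 21 45 15.2 90 bed;python3 -c "
from meas import *
c=cam('top','a3.png');print(chips(c))
a=c['color'][195:330,200:375,::-1]; cv2.imwrite('pics/a3z.png',np.clip(cv2.resize(a,None,fx=4,fy=4,interpolation=cv2.INTER_CUBIC)*1.3,0,255).astype('uint8'))"
```

```text
time_s: 12.4
ee_pos: [576.5, 124.2, 118.5]
time_s: 13.2
ee_pos: [576.5, 123.6, 118.7]
time_s: 13.5
ee_pos: [576.7, 123.6, 119.4]
world [581.7 122.5  60.2  96.1] now [576.7 123.6 119.4] yawY 95.9 shift cm [-0.49 -0.16  5.92] turn -0.2 t 13.5 op 30.7 ff 65.6 F [-0.8 -0.5 -1. ]
[(np.int32(20), array([249.6, 260. ]), array([560.1, 161.8])), (np.int32(11), array([333. , 296.8]), array([471.8, -43.8])), (np.int32(11), array([302.6, 299.9]), array([463.6,  30.1]))]
```

View pics/a3z.png

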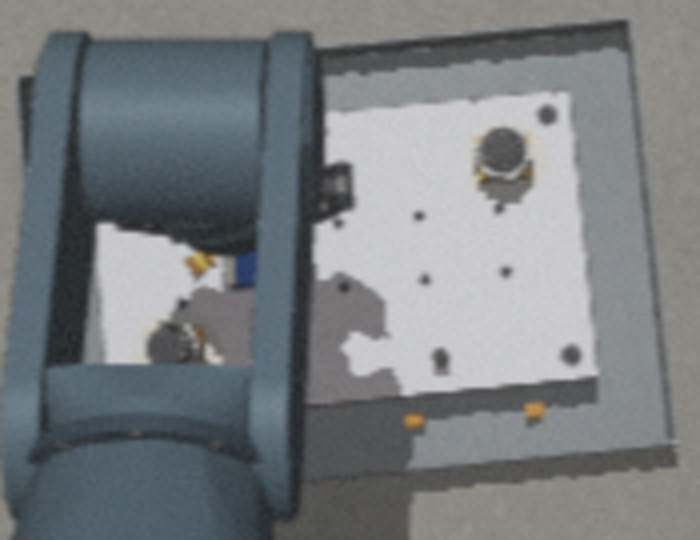

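Chips B and C now lie in the gutter at crop (534,411) and (413,421). Chip A is at (200,262). I'm sweeping A towards +y.

```bash
python3 -m pendant '[[-0.45,-0.1,2,0,0],[0,0,2,0,0],[0,0,1,0,0],[0,0,0.6,0,0],[0,0,0.2,0,0],[0,0,0,0,0],[0,0,0,0,0],[0,0,0,0,0]]' | sed -n '1,4p'
python3 -m pendant '[[0,0,0,0,0],[0,0,0,0,0]]' | sed -n 1,2p
python3 to.py 21 45 15.2 90 bed
```

```text
time_s: 14.35
ee_pos: [582.0, 123.0, 62.6]
tool_rot: [[-0.994, -0.106, 0.001], [-0.106, 0.994, -0.0], [-0.001, -0.0, -1.0]]
force: [-1.0, -0.0, -0.3]
time_s: 14.55
ee_pos: [581.6, 123.0, 62.1]
world [581.7 122.5  60.2  96.1] now [581.6 123.   62.1] yawY 96.1 shift cm [-0.01 -0.05  0.19] turn -0.0 t 14.6 op 30.6 ff 65.6 F [ 0.4 -0.1 -1.3]
```

```bash
python3 -m pendant '[[0,0,0.2,0,0],[0,0,0,0,0],[0,0,0,0,0],[0,1,0,0,0],[0,1,0,0,0],[0,1,0,0,0],[0,1,0,0,0],[0,1,0,0,0]]' | sed -n 1,4p
python3 -m pendant '[[0,1,0,0,0],[0,1,0,0,0],[0,1,0,0,0],[0,1,0,0,0],[0,1.2,0,0,0],[0,0,0,0,0],[0,0,0,0,0]]' | sed -n '1,4p'
python3 -m pendant '[[0,0,-3,0,0],[0,0,-3,0,0],[0,0,-3,0,0],[0,0,0,0,0],[0,0,0,0,0]]' | sed -n '1,4p;5,6p'
python3 to.py 565.3 -360.5 25 4.1
```

```text
time_s: 15.35
ee_pos: [575.9, 174.0, 59.8]
tool_rot: [[-0.994, -0.107, 0.0], [-0.107, 0.994, 0.0], [-0.0, 0.0, -1.0]]
force: [-0.1, -0.2, -1.3]
time_s: 16.05
ee_pos: [570.5, 224.7, 59.7]
tool_rot: [[-0.994, -0.107, -0.0], [-0.107, 0.994, -0.0], [0.0, -0.0, -1.0]]
force: [0.5, -0.5, -0.8]
time_s: 16.55
ee_pos: [571.0, 224.0, 150.4]
tool_rot: [[-0.994, -0.106, 0.001], [-0.106, 0.994, 0.0], [-0.002, -0.0, -1.0]]
force: [-0.3, -0.3, -1.4]
opening: 30.4
finger_force: 65.7
world [ 565.3 -360.5   25.     4.1] now [571.  224.  150.4] yawY 96.1 shift cm [  6.76 -58.06  12.53] turn 92.0 t 16.6 op 30.4 ff 65.7 F [-0.3 -0.3 -1.4]
```

```bash
python3 -m pendant '[[0.5,-4.3,0,0,0],[0.5,-4.3,0,0,0],[0.5,-4.3,0,0,0],[0.5,-4.3,0,0,0],[0.5,-4.3,0,0,0],[0.5,-4.3,0,0,0],[0.5,-4.3,0,0,0],[0.5,-4.3,0,0,0]]' | sed -n 1,2p
python3 -m pendant '[[0.5,-4.3,0,0,0],[0.5,-4.3,0,0,0],[0.5,-4.3,0,8.2,0],[0,0,0,8.2,0],[0,0,0,8.2,0],[0,0,0,8.2,0],[0,0,0,8.2,0],[0,0,0,8.2,0]]' | sed -n '1,2p'
python3 -m pendant '[[0,0,0,8.2,0],[0,0,0,8.2,0],[0,0,0,8.2,0],[0,0,0,8.2,0],[0,0,0,8.2,0],[0,0,0,0,0],[0,0,0,0,0]]' | sed -n '1,2p;5,6p'
python3 to.py 565.3 -360.5 25 4.1;python3 -c "
from meas import *
c=cam('top','a4.png');print(chips(c))
a=c['color'][195:345,200:400,::-1]; cv2.imwrite('pics/a4z.png',np.clip(cv2.resize(a,None,fx=4,fy=4,interpolation=cv2.INTER_CUBIC)*1.3,0,255).astype('uint8'))"
```

```text
time_s: 17.35
ee_pos: [565.7, -123.4, 147.7]
time_s: 18.15
ee_pos: [564.7, -251.3, 147.3]
time_s: 18.85
ee_pos: [565.2, -251.4, 148.2]
opening: 30.1
finger_force: 65.6
world [ 565.3 -360.5   25.     4.1] now [ 565.2 -251.4  148.2] yawY 6.1 shift cm [-10.87  -1.13  12.31] turn 2.0 t 18.9 op 30.1 ff 65.6 F [ 0.2 -0.8 -1.3]
[(np.int32(13), array([220.1, 262.7]), array([552.9, 233.9])), (np.int32(10), array([332.8, 296.9]), array([471.6, -43.4])), (np.int32(9), array([302.7, 299.8]), array([463.9,  30. ]))]
```

View pics/a4z.png

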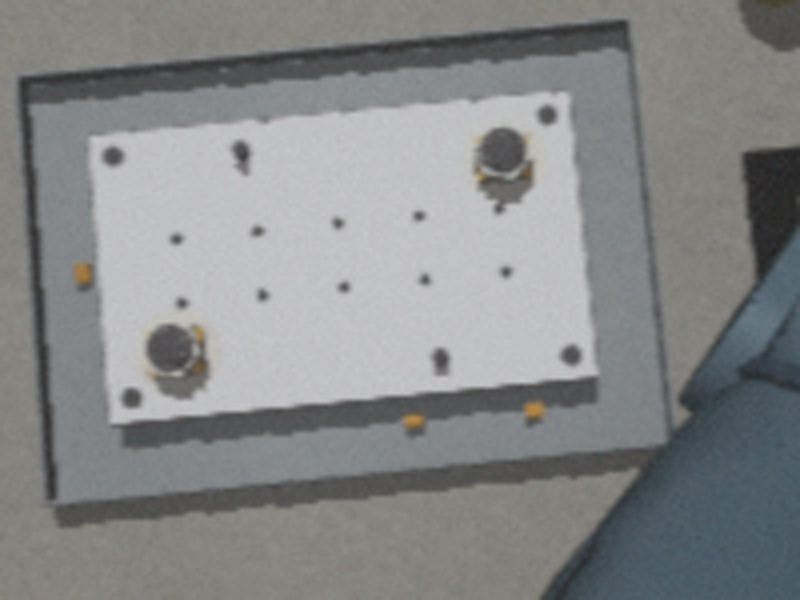

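All three chips are in the gutter, at crop (83,273), (413,421) and (534,411), and the plate is clear. I'm laying the scraper back on the mat.

```bash
python3 -m pendant '[[-3.6,-0.38,2,0,0],[-3.6,-0.38,2,0,0],[-3.6,-0.38,2,0,0],[0,0,2,2,0],[0,0,2,0,0],[0,0,1.5,0,0],[0,0,0.7,0,0],[0,0,0,0,0]]' | sed -n 1,2p
python3 -m pendant '[[0,0,0.3,0,0],[0,0,0,0,0],[0,0,0,0,0]]' | sed -n '1,2p;4,6p'
python3 to.py 565.3 -360.5 18.3 4.1
python3 - <<'E'
from h import *
c=cam('top')
print(back(c,[[243,282],[325.75,232.5]],91).round(1)[:,:2], back(c,[[260.2,233.7],[310.2,284.2]],67).round(1)[:,:2])
a=np.radians(6.1);R=np.array([[np.cos(a),-np.sin(a)],[np.sin(a),np.cos(a)]])
print([(np.array([565.6,75.5])+R@b).round(1) for b in ([-50,105],[50,-105],[69,55],[-69,-55])])
E
```

```text
time_s: 19.7
ee_pos: [565.3, -359.5, 26.6]
time_s: 20.0
ee_pos: [566.4, -360.6, 25.8]
force: [0.8, -0.4, -0.6]
opening: 30.7
finger_force: 65.7
world [ 565.3 -360.5   18.3    4.1] now [ 566.4 -360.6   25.8] yawY 3.9 shift cm [ 0.02 -0.11  0.75] turn -0.2 t 20.0 op 30.7 ff 65.7 F [ 0.8 -0.4 -0.6]
[[502.9 170.9]
 [623.9 -24.7]] [[623.1 135.4]
 [500.8  11.7]]
[array([504.7, 174.6]), array([626.5, -23.6]), array([628.4, 137.5]), array([502.8,  13.5])]
```

```bash
python3 -m pendant '[[0,0,0.4,0,0],[0,0,0.25,0,0],[0,0,0,0,0],[0,0,0,0,0]]' | sed -n '1,2p;4,6p'
python3 -m pendant '[[0,0,0.1,0,0],[0,0,0,0,0],[0,0,0,0,0]]' | sed -n '1,2p;4,6p'
```

```text
time_s: 20.45
ee_pos: [566.0, -360.4, 18.3]
force: [0.4, 0.5, 1.0]
opening: 30.5
finger_force: 65.9
time_s: 20.75
ee_pos: [566.0, -360.5, 18.4]
force: [-1.8, 2.0, 7.6]
opening: 30.8
finger_force: 66.7
```

Run:
```python
from meas import *
c=cam('top'); im=c['color'].astype(int)
# stud tops: dark blobs on plate
g=im.max(2)
for u,v in [(242.6,281.6),(325.4,232.1)]:
    w=cv2.GaussianBlur(c['color'],(3,3),0)[int(v)-12:int(v)+13,int(u)-12:int(u)+13].max(2)
    print(int(u)-12,int(v)-12); print(w)
```

```text
230 269
[[154 155 154 154 154 154 155 155 155 154 154 155 154 146 131 123 131 145
  153 154 154 155 155 155 155]
 [154 154 154 155 154 154 154 155 155 154 154 154 151 138 113  99 112 137
  151 155 155 154 154 154 155]
 [154 154 154 155 155 154 154 154 154 154 154 153 150 137 114 102 114 138
  151 155 155 154 154 155 155]
 [154 154 153 154 154 154 154 154 153 153 153 153 151 145 134 128 134 145
  151 154 154 154 155 155 155]
 [153 153 153 153 154 154 154 153 152 152 152 153 152 151 148 146 148 150
  152 153 152 154 154 155 155]
 [153 153 154 154 154 154 153 152 151 150 150 151 150 150 151 151 151 151
  151 152 152 152 153 154 155]
 [154 154 154 155 154 153 152 152 149 144 139 135 132 134 141 146 147 145
  143 145 148 150 151 153 155]
 [154 153 154 154 153 151 151 149 141 127 114 105  99 102 113 126 133 131
  129 134 141 146 149 151 153]
 [154 154 154 153 151 151 148 139 122 102  89  82  77  77  85  97 109 116
  120 126 133 140 146 149 151]
 [155 155 154 153 152 150 141 121  98  81  75  73  70  69  73  80  92 106
  116 122 126 134 144 148 150]
 [154 155 154 153 151 147 131 104  80  70 
[... 3467 characters left out ...]
08 101  95  90  89  95 105 109 100  87
   85  97 122 144 152 153 154]
 [155 156 154 152 150 143 129 107  87  80  80  81  85  93 101  98  87  78
   78  92 120 144 152 153 154]
 [155 155 154 153 152 144 123  95  77  72  72  73  75  79  83  83  80  79
   80  93 121 144 152 154 155]
 [155 155 154 153 152 144 121  95  83  80  80  80  79  79  80  81  82  84
   89 104 128 146 153 155 155]
 [155 156 155 153 152 146 129 110  97  89  86  85  84  84  84  84  84  90
  103 122 140 151 154 155 155]
 [155 156 155 154 153 150 143 131 113  96  89  87  86  85  85  84  88 102
  123 140 151 154 155 155 155]
 [155 155 155 154 154 153 152 144 129 113 103  95  88  87  88  89  97 117
  140 151 154 155 155 155 155]]
```

```bash
python3 -m pendant '[[0,0,0,0,1],[0,0,0,0,1],[0,0,0,0,1],[0,0,0,0,1],[0,0,0,0,1],[0,0,0,0,1],[0,0,-5,0,1],[0,0,-5,0,1]]' | sed -n '1,2p;4,6p'
python3 -m pendant '[[-3,-2,-2,0,1],[-4,-2,0,0,1],[-4,-2,0,0,1],[-4,-2,0,0,1],[0,0,0,0,1]]' | sed -n '1,2p'
python3 - <<'E'
from meas import *
acc=[]
c=cam('top','b0.png'); im=c['color'].astype(int)
m=(im.max(2)>80); m[:238]=0;m[328:]=0;m[:,:394]=0;m[:,427:]=0
m=cv2.morphologyEx(m.astype('uint8'),cv2.MORPH_CLOSE,np.ones((3,3)))
b=sorted(blobs(m,20),key=lambda b:-b[0]); print([(x[0],x[1].round(1)) for x in b])
mm=b[0][2]; ys,xs=np.nonzero(mm); P=back(c,np.c_[xs,ys],14)[:,:2]; print('rect',rect(c,mm,14))
H=P[P[:,0]<520]; 
# handle axis: mean y per row
k=np.polyfit(H[:,0],H[:,1],1); print('axis slope deg',np.degrees(np.arctan(k[0])),'y at 520,440',np.polyval(k,[520,440]))
d=np.array([1,k[0]])/np.hypot(1,k[0]); t=P@d; o=H.mean(0); print('ends t',t.min(),t.max(),'mid est', (o+d*((t.min()+124+t.max()-89)/2-o@d)).round(1))
n=np.array([-d[1],d[0]]); q=(P[P[:,0]>575]-o)@n; print('head lateral',q.min(),q.max())
g=c['color'].max(2).astype(float)
scr=[]
for u,v in [(228,234),(336.5,223.5),(232.8,294.3),(342.6,283.6)]:
    w=155-g[int(v)-4:int(v)+6,int(u)-4:int(u)+6]; w[w<25]=0; yy,xx=np.mgrid[int(v)-4:int(v)+6,int(u)-4:int(u)+6]; scr.append([(w*xx).sum()/w.sum(),(w*yy).sum()/w.sum()])
S=back(c,scr,45)[:,:2]; print('screws px',np.round(scr,1).tolist(),S.round(1).tolist(),'centre',S.mean(0).round(1))
e=(S[0]+S[2]-S[1]-S[3]); print('yaw', np.degrees(np.arctan2(-e[0],e[1])), 'dims',np.linalg.norm(S[0]-S[1]),np.linalg.norm(S[0]-S[2]))
E
python3 to.py 500 -250 60 4.1
```

```text
time_s: 21.6
ee_pos: [564.4, -359.0, 115.6]
force: [0.9, -1.1, 0.3]
opening: 85.2
finger_force: 0.0
time_s: 22.1
ee_pos: [492.9, -521.2, 137.5]
[(np.int32(778), array([414.5, 280.2])), (np.int32(27), array([394.3, 320. ]))]
rect [ 506.9 -250.6  210.7   55.6    7.3]
axis slope deg 6.851095185467001 y at 520,440 [-248.03911584 -257.65090275]
ends t 368.08707554283234 578.8492447755717 mid est [ 524.2 -247.5]
head lateral -28.130444474223562 27.467279148030503
screws px [[227.8, 233.7], [336.3, 223.3], [232.5, 294.0], [342.4, 283.4]] [[625.8, 217.9], [654.5, -50.8], [476.7, 201.8], [505.1, -66.6]] centre [565.5  75.6]
yaw 6.0723274365858675 dims 270.2895917284168 150.0031947125422
world [ 500.  -250.    60.     4.1] now [ 494.3 -518.3  137.2] yawY 3.6 shift cm [26.75  2.27  7.7 ] turn -0.5 t 22.1 op 85.4 ff 0.0 F [-0.1 -0.1 -0.2]
```

```bash
sed -i 's/565.6,75.5/565.5,75.6/' to.py
python3 -m pendant '[[4.47,0.78,0,0,1],[4.47,0.78,0,0,1],[4.47,0.78,0,0,1],[4.47,0.78,0,0,1],[4.47,0.78,0,0,1],[4.47,0.78,0,0,1],[0,0,0,8.5,1],[0,0,0,8.5,1]]' | sed -n '1,2p'
python3 -m pendant '[[0,0,0,8.5,1],[0,0,0,8.5,1],[0,0,0,8.5,1],[0,0,0,8.5,1],[0,0,0,8.5,1],[0,0,0,8.5,1],[0,0,0,8.5,1],[0,0,0,8.5,1]]' | sed -n '1,2p'
python3 -m pendant '[[0,0,2,1.7,1],[0,0,2,0,1],[0,0,2,0,1],[0,0,0,0,1],[0,0,0,0,1],[0,0,0,0,1]]' | sed -n '1,2p'
python3 to.py 524.2 -247.5 5 -83.15
```

```text
time_s: 22.95
ee_pos: [525.1, -241.3, 137.4]
time_s: 23.75
ee_pos: [524.8, -243.1, 137.2]
time_s: 24.35
ee_pos: [525.5, -244.7, 78.6]
world [ 524.2 -247.5    5.   -83.2] now [ 525.5 -244.7   78.6] yawY -82.8 shift cm [-0.18  0.25  7.36] turn 0.4 t 24.4 op 85.4 ff 0.0 F [ 0.6 -0.3  0.4]
```

```bash
python3 -m pendant '[[-0.15,0.25,3,0.4,1],[0,0,2,0,1],[0,0,1.4,0,1],[0,0,0.5,0,1],[0,0,0,0,1],[0,0,0,0,1],[0,0,0,0,1]]' | sed -n '1,2p;4p'
python3 to.py 524.2 -247.5 6 -83.15
```

```text
time_s: 25.05
ee_pos: [524.4, -247.9, 9.5]
force: [0.3, 1.1, -0.5]
world [ 524.2 -247.5    6.   -83.2] now [ 524.4 -247.9    9.5] yawY -83.2 shift cm [-0.01 -0.04  0.35] turn -0.1 t 25.1 op 85.6 ff 0.0 F [ 0.3  1.1 -0.5]
```

```bash
python3 -m pendant '[[0,0,0.3,0,1],[0,0,0,0,0],[0,0,0,0,0],[0,0,0,0,0],[0,0,0,0,0],[0,0,0,0,0],[0,0,0,0,0],[0,0,0,0,0]]' | sed -n '1,2p;4,6p'
python3 -m pendant '[[0,0,0,0,0],[0,0,0,0,0]]' ; python3 to.py 524.2 -247.5 6 -83.15
```

```text
time_s: 25.85
ee_pos: [523.8, -247.5, 5.6]
force: [-0.9, 0.0, 3.3]
opening: 16.2
finger_force: 60.1
time_s: 26.05
ee_pos: [523.8, -247.5, 5.6]
tool_rot: [[0.993, 0.118, 0.0], [0.118, -0.993, -0.0], [0.0, 0.0, -1.0]]
force: [-0.9, 0.8, 3.9]
opening: 15.9
finger_force: 60.2
world [ 524.2 -247.5    6.   -83.2] now [ 523.8 -247.5    5.6] yawY -83.2 shift cm [ 0.04  0.01 -0.04] turn -0.1 t 26.1 op 15.9 ff 60.2 F [-0.9  0.8  3.9]
```

```bash
python3 -m pendant '[[0,0,-2,0,0],[0,0,-3,0,0],[0,0,-3,0,0],[0,0,-3,0,0],[0,0,-3,0,0],[0,0,0,0,0],[0,0,0,0,0]]' | sed -n '1,2p;4,6p'
python3 to.py -50 -7 100 0 bed
```

```text
time_s: 26.75
ee_pos: [523.4, -247.2, 144.8]
force: [-0.8, -0.2, -3.1]
opening: 15.7
finger_force: 59.5
world [516.5  63.3 145.    6.1] now [ 523.4 -247.2  144.8] yawY -83.2 shift cm [ 2.990e+00 -3.092e+01 -2.000e-02] turn -89.3 t 26.8 op 15.7 ff 59.5 F [-0.8 -0.2 -3.1]
```

```bash
python3 -m pendant '[[0.37,-3.86,0,0,0],[0.37,-3.86,0,0,0],[0.37,-3.86,0,0,0],[0.37,-3.86,0,0,0],[0.37,-3.86,0,0,0],[0.37,-3.86,0,0,0],[0.37,-3.86,0,0,0],[0.37,-3.86,0,0,0]]' | sed -n '1,2p'
python3 -m pendant '[[0,0,0,-8.1,0],[0,0,0,-8.1,0],[0,0,0,-8.1,0],[0,0,0,-8.1,0],[0,0,0,-8.1,0],[0,0,0,-8.1,0],[0,0,0,-8.1,0],[0,0,0,-8.1,0]]' | sed -n '1,2p'
python3 -m pendant '[[0,0,0,-8.1,0],[0,0,0,-8.1,0],[0,0,0,-8.2,0],[0,0,0,0,0],[0,0,0,0,0],[0,0,0,0,0]]' | sed -n '1,2p;5,6p'
python3 to.py -50 -7 3 0 bed; python3 -c "
from meas import *
c=cam('scene','c1.png');a=c['color'][:,:,::-1];u,v=proj(c,[525,80,100])[0].astype(int)
cv2.imwrite('pics/c1z.png',np.clip(cv2.resize(a[v-60:v+60,u-85:u+85],None,fx=4.5,fy=4.5,interpolation=cv2.INTER_CUBIC)*1.3,0,255).astype('uint8'))"
```

```text
time_s: 27.55
ee_pos: [514.4, 64.5, 142.7]
time_s: 28.35
ee_pos: [514.6, 62.9, 142.5]
time_s: 28.95
ee_pos: [515.8, 62.8, 144.3]
opening: 15.9
finger_force: 59.7
world [516.5  63.3  48.    6.1] now [515.8  62.8 144.3] yawY 5.8 shift cm [0.04 0.1  9.63] turn -0.3 t 28.9 op 15.9 ff 59.7 F [ 0.2  0.3 -2.8]
```

View pics/c1z.png

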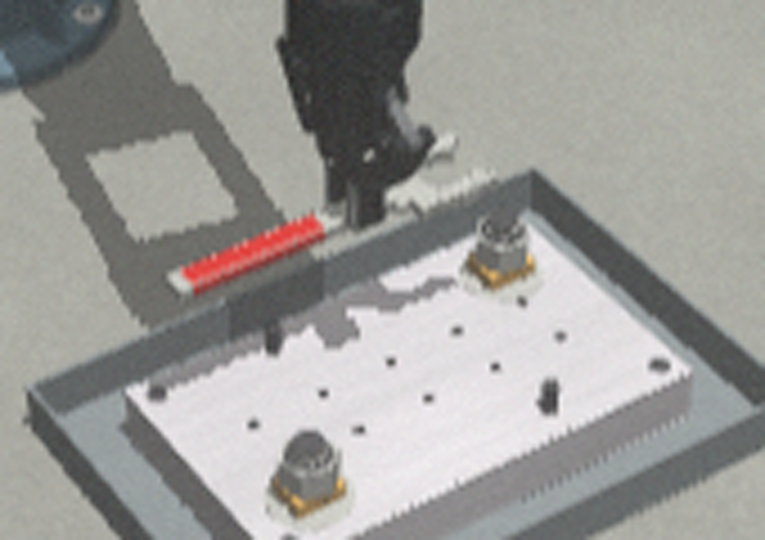

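The spanner is held level over the plate with its jaw towards stud 1, which is at crop (503,240). The collar there looks square. I'm descending short of the collar.

```bash
python3 -m pendant '[[0.05,0.1,3,-0.3,0],[0,0,3,0,0],[0,0,2,0,0],[0,0,0.6,0,0],[0,0,0.4,0,0],[0,0,0,0,0],[0,0,0,0,0],[0,0,0,0,0]]' | sed -n '1,2p;4p'
python3 -m pendant '[[0,0,0.2,0,0],[0,0,0,0,0],[0,0,0,0,0]]' | sed -n '1,2p;4p'
python3 to.py -50 -7 3 0 bed
```

```text
time_s: 29.8
ee_pos: [518.3, 63.3, 56.4]
force: [-0.2, 0.6, -1.4]
time_s: 30.1
ee_pos: [517.3, 63.4, 53.4]
force: [0.8, -0.9, -2.3]
world [516.5  63.3  48.    6.1] now [517.3  63.4  53.4] yawY 6.3 shift cm [ 0.   -0.08  0.54] turn 0.2 t 30.1 op 15.9 ff 59.6 F [ 0.8 -0.9 -2.3]
```

```bash
python3 -m pendant '[[0,-0.05,0.25,0.1,0],[0,0,0.15,0,0],[0,0,0,0,0],[0,0,0,0,0],[0,0,0,0,0]]' | sed -n '1,2p;4p'
python3 to.py -50 -7 3 0 bed
```

```text
time_s: 30.6
ee_pos: [516.9, 63.4, 49.3]
force: [0.3, 0.5, -2.4]
world [516.5  63.3  48.    6.1] now [516.9  63.4  49.3] yawY 6.2 shift cm [ 0.   -0.03  0.13] turn 0.1 t 30.6 op 16.1 ff 59.6 F [ 0.3  0.5 -2.4]
```

```bash
python3 -m pendant '[[0,-0.03,0.08,0,0],[0.5,0,0,0,0],[0.5,0,0,0,0],[0.5,0,0,0,0],[0,0,0,0,0],[0,0,0,0,0]]' | sed -n '1,2p;4,6p'
python3 -m pendant '[[0.5,0,0,0,0],[0.5,0,0,0,0],[0,0,0,0,0],[0,0,0,0,0]]' | sed -n '1,2p;4p'
python3 -m pendant '[[0.5,0,0,0,0],[0.5,0,0,0,0],[0,0,0,0,0],[0,0,0,0,0]]' | sed -n '1,2p;4p'
python3 to.py -50 39 3 0 bed
```

```text
time_s: 31.2
ee_pos: [514.8, 78.5, 48.5]
force: [-1.3, 0.0, -2.2]
opening: 15.9
finger_force: 59.7
time_s: 31.6
ee_pos: [513.8, 88.4, 48.5]
force: [-1.0, 0.7, -2.6]
time_s: 32.0
ee_pos: [512.7, 98.4, 48.5]
force: [-0.8, 0.1, -1.7]
world [511.6 109.1  48.    6.1] now [512.7  98.4  48.5] yawY 6.2 shift cm [1.07 0.01 0.05] turn 0.1 t 32.0 op 15.6 ff 59.7 F [-0.8  0.1 -1.7]
```

```bash
python3 -m pendant '[[0.5,0,0,0,0],[0.3,0,0,0,0],[0,0,0,0,0],[0,0,0,0,0]]' | sed -n '1,2p;4p'
python3 -m pendant '[[0.2,0,0,0,0],[0,0,0,0,0],[0,0,0,0,0]]' | sed -n '1,2p;4p'
python3 -m pendant '[[0.2,0,0,0,0],[0,0,0,0,0],[0,0,0,0,0]]' | sed -n '1,2p;4p'
```

```text
time_s: 32.4
ee_pos: [511.8, 106.3, 48.5]
force: [-0.7, 0.1, -2.1]
time_s: 32.7
ee_pos: [511.6, 108.1, 48.4]
force: [-1.2, 0.7, -2.0]
time_s: 33.0
ee_pos: [511.4, 110.1, 48.5]
force: [-1.0, 0.4, -2.7]
```

```bash
for k in 1; do python3 -m pendant '[[0.15,0,0,0,0],[0,0,0,0,0],[0,0,0,0,0]]' | sed -n '1,2p;4p'
python3 -m pendant '[[0.15,0,0,0,0],[0,0,0,0,0],[0,0,0,0,0]]' | sed -n '1,2p;4p'
python3 -m pendant '[[0.15,0,0,0,0],[0,0,0,0,0],[0,0,0,0,0]]' | sed -n '1,2p;4p'; done
```

```text
time_s: 33.3
ee_pos: [511.2, 111.6, 48.5]
force: [-0.6, 0.1, -2.2]
time_s: 33.6
ee_pos: [511.1, 112.6, 48.5]
force: [-1.1, -4.2, -2.7]
time_s: 33.9
ee_pos: [511.2, 112.7, 48.5]
force: [-0.6, -10.4, -1.0]
```

The throat met the collar (10 N). I'm easing off, lowering the spanner onto the plate and releasing it.

```bash
python3 -m pendant '[[-0.2,0,0.1,0,0],[0,0,0.08,0,0],[0,0,0,0,0],[0,0,0,0,0]]' | sed -n '1,2p;4p'
python3 -m pendant '[[0,0,0,0,0.3],[0,0,0,0,0.3],[0,0,0,0,1],[0,0,0,0,1],[0,0,0,0,1],[0,0,-3,0,1],[0,0,-5,0,1],[0,0,-5,0,1]]' | sed -n '1,2p;4,5p'
python3 to.py -50 105 60 0 bed
```

```text
time_s: 34.3
ee_pos: [511.2, 112.6, 46.7]
force: [-1.1, -2.2, -1.8]
time_s: 35.1
ee_pos: [510.3, 112.6, 177.4]
force: [1.4, -0.0, 0.2]
opening: 85.4
world [504.6 174.7 105.    6.1] now [510.3 112.6 177.4] yawY 6.2 shift cm [6.23 0.13 7.24] turn 0.1 t 35.1 op 85.4 ff 0.0 F [ 1.4 -0.   0.2]
```

```bash
python3 -m pendant '[[3.1,0.07,0,0,1],[3.1,0.06,0,0,1],[0,0,0,-8.2,1],[0,0,0,-8.2,1],[0,0,0,-8.2,1],[0,0,0,-8.2,1],[0,0,0,-8.2,1],[0,0,0,-8.2,1]]' | sed -n '1,2p'
python3 -m pendant '[[0,0,2,-8.2,1],[0,0,2,-8.2,1],[0,0,0,-8.2,1],[0,0,0,-8.2,1],[0,0,0,-8,1],[0,0,0,0,1],[0,0,0,0,1]]' | sed -n '1,2p'
python3 to.py -50 105 12.5 90 bed;  python3 -c "
from meas import *
c=cam('scene','c2.png');a=c['color'][:,:,::-1];u,v=proj(c,[515,130,60])[0].astype(int)
cv2.imwrite('pics/c2z.png',np.clip(cv2.resize(a[v-50:v+50,u-70:u+60],None,fx=5.5,fy=5.5,interpolation=cv2.INTER_CUBIC)*1.3,0,255).astype('uint8'))"
```

```text
time_s: 35.9
ee_pos: [505.8, 174.4, 176.7]
time_s: 36.6
ee_pos: [505.8, 174.3, 136.7]
world [504.6 174.7  57.5  96.1] now [505.8 174.3 136.7] yawY 96.0 shift cm [0.11 0.05 7.92] turn -0.1 t 36.6 op 85.8 ff 0.0 F [-0.4 -0.8 -0.3]
```

View pics/c2z.png

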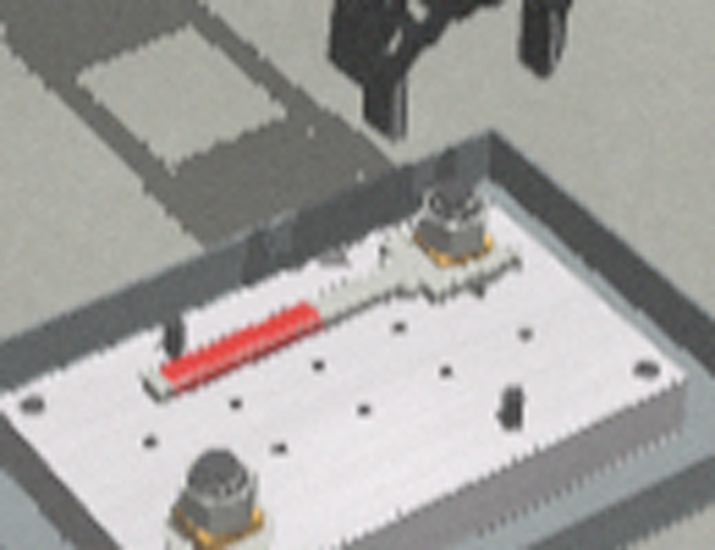

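The spanner sits on collar 1 at crop (450,250), with its handle beside pin 1 at (173,340). I'm descending onto the nut.

```bash
python3 -m pendant '[[0.1,0.05,3,0,1],[0,0,3,0,1],[0,0,1,0,1],[0,0,0.5,0,1],[0,0,0,0,1],[0,0,0,0,1],[0,0,0,0,1],[0,0,0,0,1]]' | sed -n '1,2p;4p'
python3 to.py -50 105 12.5 90 bed
```

```text
time_s: 37.45
ee_pos: [505.5, 174.8, 62.7]
force: [-0.2, 0.6, -0.4]
world [504.6 174.7  57.5  96.1] now [505.5 174.8  62.7] yawY 96.2 shift cm [ 0.09 -0.    0.52] turn 0.1 t 37.5 op 85.2 ff 0.0 F [-0.2  0.6 -0.4]
```

```bash
python3 -m pendant '[[0.08,0,0.4,0,1],[0,0,0,0,1],[0,0,0,0,1],[0,0,0,0,1]]' | sed -n '1,2p;4p'
python3 -m pendant '[[0,0,0,0,0],[0,0,0,0,0],[0,0,0,0,0],[0,0,0,0,0],[0,0,0,0,0],[0,0,0,0,0],[0,0,0,0,0],[0,0,0,0,0]]'
python3 to.py -50 105 12.5 90 bed
```

```text
time_s: 37.85
ee_pos: [503.9, 174.6, 57.6]
force: [0.8, -0.5, 0.6]
time_s: 38.65
ee_pos: [504.1, 174.5, 58.1]
tool_rot: [[-0.994, -0.108, 0.0], [-0.108, 0.994, -0.0], [-0.0, -0.0, -1.0]]
force: [-4.1, -0.5, 6.1]
opening: 33.6
finger_force: 59.4
world [504.6 174.7  57.5  96.1] now [504.1 174.5  58.1] yawY 96.2 shift cm [-0.06  0.01  0.06] turn 0.1 t 38.6 op 33.6 ff 59.4 F [-4.1 -0.5  6.1]
```

```bash
python3 -m pendant '[[0,0,0,0,0.6],[0,0,0,0,0.6],[0,0,0,5.5,0.6],[0,0,0,5.5,0.6],[0,0,0,0,0.6],[0,0,0,0,0],[0,0,0,0,0],[0,0,0,0,0]]'|sed -n '1,2p;4,6p'
python3 -m pendant '[[0,0,0,0,0],[0,0,0,0,0],[0,0,0,0,0]]'|sed -n '1,2p;4,6p'; python3 to.py -50 105 12.5 90 bed
```

```text
time_s: 39.45
ee_pos: [504.0, 174.3, 58.0]
force: [-2.5, -2.1, 4.5]
opening: 34.0
finger_force: 59.4
time_s: 39.75
ee_pos: [504.0, 174.3, 58.0]
force: [-2.2, -2.3, 6.3]
opening: 34.3
finger_force: 59.4
world [504.6 174.7  57.5  96.1] now [504.  174.3  58. ] yawY 85.3 shift cm [-0.06  0.04  0.05] turn -10.8 t 39.8 op 34.3 ff 59.4 F [-2.2 -2.3  6.3]
```

```bash
python3 -m pendant '[[0,0,0,0,0.6],[0,0,0,0,0.6],[0,0,0,6.5,0.6],[0,0,0,6.5,0.6],[0,0,0,6.5,0.6],[0,0,0,6.5,0.6],[0,0,0,0,0.6],[0,0,0,0,0]]'|sed -n '1,2p;4,6p'
python3 -m pendant '[[0,0,0,0,0],[0,0,0,0,0],[0,0,0,0,0],[0,0,0,0,0],[0,0,0,0,0]]'|sed -n '1,2p;4,6p'; python3 to.py -50 105 12.5 90 bed
```

```text
time_s: 40.55
ee_pos: [503.9, 174.7, 57.6]
force: [0.3, 0.4, -0.3]
opening: 38.3
finger_force: 0.0
time_s: 41.05
ee_pos: [503.6, 174.0, 58.1]
force: [-4.4, -3.4, 5.7]
opening: 31.4
finger_force: 60.4
world [504.6 174.7  57.5  96.1] now [503.6 174.   58.1] yawY 59.3 shift cm [-0.06  0.11  0.06] turn -36.8 t 41.0 op 31.4 ff 60.4 F [-4.4 -3.4  5.7]
```

```bash
cat > st.py <<'E'
from h import *
s=r.sense();R=np.array(s['tool_rot']);print('t %.1f yawY %.1f op %.1f ff %.0f'%(s['time_s'],np.degrees(np.arctan2(R[1,1],R[0,1])),s['opening'],np.max(s['finger_force'])),'F',np.round(s['force'],1),'M',np.round(s['moment'],2),'q6 %.0f'%s['qpos'][5])
E
python3 st.py
python3 -m pendant '[[0,0,0,4,0],[0,0,0,5,0],[0,0,0,5,0],[0,0,0,5,0],[0,0,0,5,0],[0,0,0,5,0],[0,0,0,0,0]]'>/dev/null; python3 st.py
python3 -m pendant '[[0,0,0,5,0],[0,0,0,5,0],[0,0,0,5,0],[0,0,0,5,0],[0,0,0,5,0],[0,0,0,5,0],[0,0,0,0,0]]'>/dev/null; python3 st.py
```

```text
t 41.0 yawY 59.3 op 31.4 ff 60 F [-4.4 -3.4  5.7] M [-0.59  0.64 -0.05] q6 -53
t 41.8 yawY 30.3 op 31.4 ff 63 F [-3.6 -5.1  7.9] M [-0.75  0.87  0.11] q6 -24
t 42.5 yawY 0.2 op 31.4 ff 61 F [-6.1 -7.   8.9] M [-0.91  1.04  0.07] q6 6
```

```bash
python3 -c "
from meas import *
c=cam('scene','c3.png');a=c['color'][:,:,::-1];u,v=proj(c,[515,130,60])[0].astype(int)
A=cv2.resize(a[v-50:v+50,u-70:u+60],None,fx=3,fy=5.5,interpolation=cv2.INTER_CUBIC)
c=cam('top','c4.png');B=c['color'][195:330,200:375,::-1];B=cv2.resize(B,(400,550),interpolation=cv2.INTER_CUBIC)
cv2.imwrite('pics/c3z.png',np.clip(np.hstack([A,B])*1.3,0,255).astype('uint8'))"
```

```text
(no output)
```

View pics/c3z.png

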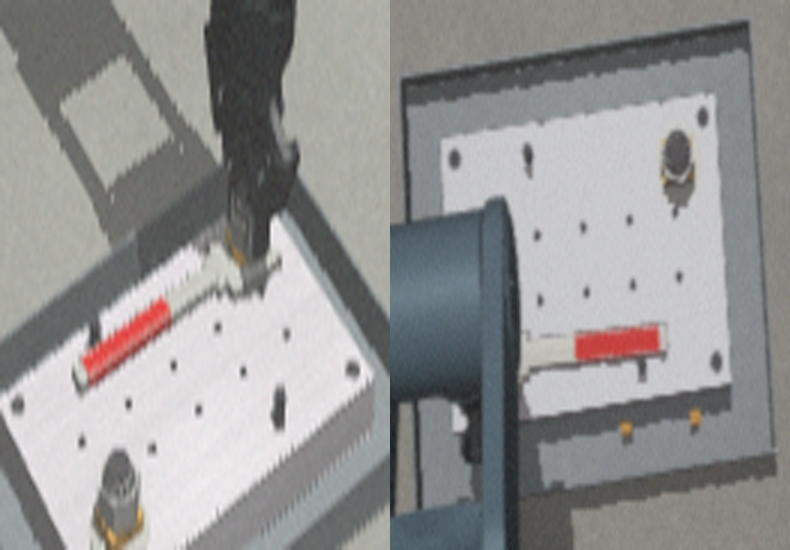

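The spanner is still in place and its handle is against the pin, at scene crop (95,335). The finger opening stays constant, so the nut is turning. I'm continuing.

```bash
python3 -m pendant '[[0,0,0,5,0],[0,0,0,5,0],[0,0,0,5,0],[0,0,0,0,0]]'>/dev/null; python3 st.py
python3 -m pendant '[[0,0,0,5,0],[0,0,0,5,0],[0,0,0,5,0],[0,0,0,0,0]]'>/dev/null; python3 st.py
python3 -m pendant '[[0,0,0,5,0],[0,0,0,5,0],[0,0,0,0,0]]'>/dev/null; python3 st.py
python3 -m pendant '[[0,0,0,5,0],[0,0,0,5,0],[0,0,0,0,0]]'>/dev/null; python3 st.py
```

```text
t 43.0 yawY -14.7 op 31.1 ff 61 F [-6.6 -5.2 10.5] M [-0.87  1.12  0.02] q6 21
t 43.4 yawY -29.7 op 31.2 ff 63 F [-7.9 -4.8 11.5] M [-0.86  1.25  0.14] q6 36
t 43.6 yawY -39.7 op 31.4 ff 64 F [-7.6 -5.2 11. ] M [-0.81  1.37  0.07] q6 46
t 44.0 yawY -49.7 op 31.1 ff 64 F [-8.6 -4.8 11.8] M [-0.76  1.38  0.09] q6 56
```

```bash
python3 -m pendant '[[0,0,0,5,0],[0,0,0,5,0],[0,0,0,0,0]]'>/dev/null; python3 st.py
python3 -m pendant '[[0,0,0,5,0],[0,0,0,5,0],[0,0,0,0,0]]'>/dev/null; python3 st.py
python3 -m pendant '[[0,0,0,4,0],[0,0,0,4,0],[0,0,0,0,0]]'>/dev/null; python3 st.py; python3 to.py -50 105 12.5 0 bed
```

```text
t 44.2 yawY -59.7 op 31.0 ff 64 F [-7.2 -2.4 10.1] M [-0.5   1.09  0.05] q6 66
t 44.5 yawY -69.5 op 30.9 ff 66 F [-1.4 -0.1  5.2] M [0.15 0.27 1.46] q6 76
t 44.9 yawY -77.3 op 30.8 ff 98 F [-7.5 -1.8 11.4] M [-0.3   1.14  2.53] q6 84
world [504.6 174.7  57.5   6.1] now [503.  174.4  58.3] yawY -77.3 shift cm [0.17 0.01 0.08] turn -83.4 t 44.9 op 30.8 ff 98.4 F [-7.5 -1.8 11.4]
```

Mz jumped from 0.1 to 2.5 N m, so the nut has reached its hard stop. I'll add a little more, then release.

```bash
python3 -m pendant '[[0,0,0,2,0],[0,0,0,2,0],[0,0,0,0,0],[0,0,0,0,0]]'>/dev/null; python3 st.py
python3 -m pendant '[[0,0,0,0,0.5],[0,0,0,0,1],[0,0,0,0,1],[0,0,0,0,1],[0,0,0,0,1],[0,0,-4,0,1],[0,0,-5,0,1],[0,0,-3,0,1]]' | sed -n '1,2p;4,5p'
python3 to.py -50 43 60 0 bed; python3 -c "
from meas import *
c=cam('top','c5.png');im=c['color'].astype(int)
m=((im[...,0]>110)&(im[...,1]<70)); m[:200]=0;m[320:]=0;m[:,:210]=0;m[:,370:]=0
ys,xs=np.nonzero(m);P=back(c,np.c_[xs,ys],55)[:,:2];print(len(P),rect(c,m,55));k=np.polyfit(P[:,1],P[:,0],1);print('yaw axis',90-np.degrees(np.arctan(k[0])),P.mean(0))"
```

```text
t 45.2 yawY -81.2 op 31.0 ff 119 F [-10.5  -3.3  15.8] M [-0.42  1.77  2.54] q6 88
time_s: 46.05
ee_pos: [505.3, 174.8, 181.1]
force: [0.8, -0.4, 0.0]
opening: 85.1
world [511.2 113.  105.    6.1] now [505.3 174.8 181.1] yawY -81.8 shift cm [-0.32  6.19  7.61] turn -87.9 t 46.0 op 85.1 ff 0.0 F [ 0.8 -0.4  0. ]
178 [514.4  39.5  12.3  83.5   3.9]
yaw axis 94.21730816060939 [514.41076481  39.68322436]
```

Nut 1 is tight. The spanner's yaw shifted only 1.9°, and its handle is on the pin. Next I'll re-grip the spanner the other way round, so one half turn takes it to stud 2.

```bash
python3 -m pendant '[[-0.24,3.1,0,0,1],[-0.25,3.13,0,0,1],[0,0,0,-8.58,1],[0,0,0,-8.58,1],[0,0,0,-8.58,1],[0,0,0,-8.58,1],[0,0,0,-8.58,1],[0,0,0,-8.58,1]]' >/dev/null
python3 -m pendant '[[0,0,0,-8.58,1],[0,0,0,-8.58,1],[0,0,0,-8.58,1],[0,0,0,-8.58,1],[0,0,0,-8.58,1],[0,0,0,-8.58,1],[0,0,0,-8.58,1],[0,0,0,-8.58,1]]' >/dev/null
python3 -m pendant '[[0,0,0,-8.58,1],[0,0,0,-8.58,1],[0,0,0,-8.58,1],[0,0,0,-8.58,1],[0,0,0,-8.58,1],[0,0,0,-8.58,1],[0,0,0,-8.58,1],[0,0,0,-8.58,1]]' >/dev/null
python3 -m pendant '[[0,0,2,-8.58,1],[0,0,2,-8.58,1],[0,0,2,-8.58,1],[0,0,2,-8.58,1],[0,0,0,-8.58,1],[0,0,0,-8.58,1],[0,0,0,-8.58,1],[0,0,0,-8.5,1]]' >/dev/null
python3 -m pendant '[[0,0,0,0,1],[0,0,0,0,1]]' >/dev/null
python3 st.py; python3 to.py 509.3 112.4 47 184.2
```

```text
t 49.5 yawY 175.3 op 85.5 ff 0 F [-0.4  0.2  0.6] M [-0.02  0.   -0.02] q6 -176
world [509.3 112.4  47.  184.2] now [507.9 112.2  97.5] yawY 175.3 shift cm [-0.03 -0.14  5.05] turn -8.9 t 49.5 op 85.5 ff 0.0 F [-0.4  0.2  0.6]
```

```bash
python3 -m pendant '[[0,0,0,8.58,1],[0,0,0,8.58,1],[0,0,0,8.58,1],[0,0,0,8.58,1],[0,0,0,8.58,1],[0,0,0,8.58,1],[0,0,0,8.58,1],[0,0,0,8.58,1]]' >/dev/null
python3 -m pendant '[[0,0,0,8.58,1],[0,0,0,8.58,1],[0,0,0,8.58,1],[0,0,0,8.58,1],[0,0,0,8.58,1],[0,0,0,8.58,1],[0,0,0,8.58,1],[0,0,0,8.58,1]]' >/dev/null
python3 -m pendant '[[0,0,0,8.58,1],[0,0,0,8.58,1],[0,0,0,8.58,1],[0,0,0,8,1],[0,0,0,0,1],[0,0,0,0,1]]' >/dev/null
python3 st.py; python3 to.py 509.3 112.4 47 4.2
```

```text
t 51.7 yawY 4.6 op 85.0 ff 0 F [-1.1 -0.8 -0.3] M [-0.08 -0.02 -0.01] q6 -5
world [509.3 112.4  47.    4.2] now [508.  112.2  97.6] yawY 4.6 shift cm [0.01 0.13 5.06] turn 0.4 t 51.7 op 85.0 ff 0.0 F [-1.1 -0.8 -0.3]
```

```bash
python3 -m pendant '[[0,0.1,2,0.4,1],[0,0,2,0,1],[0,0,0.5,0,1],[0,0,0,0,1],[0,0,0,0,1],[0,0,0,0,1]]' >/dev/null;python3 to.py 509.3 112.4 47 4.2
```

```text
world [509.3 112.4  47.    4.2] now [509.8 112.3  53.7] yawY 4.1 shift cm [ 0.01 -0.05  0.67] turn -0.1 t 52.3 op 85.5 ff 0.0 F [-0.1 -0.4 -0.2]
```

```bash
python3 -m pendant '[[0,-0.04,0.55,0,1],[0,0,0,0,1],[0,0,0,0,1]]' >/dev/null;python3 to.py 509.3 112.4 47 4.2
python3 -m pendant '[[0,0,0,0,0],[0,0,0,0,0],[0,0,0,0,0],[0,0,0,0,0],[0,0,0,0,0],[0,0,0,0,0],[0,0,0,0,0],[0,0,0,0,0]]' >/dev/null; python3 st.py; python3 to.py 509.3 112.4 47 4.2
```

```text
world [509.3 112.4  47.    4.2] now [508.4 112.3  47.1] yawY 4.1 shift cm [0.   0.09 0.01] turn -0.1 t 52.6 op 85.6 ff 0.0 F [ 0.5 -0.2  0.7]
t 53.4 yawY 4.1 op 15.9 ff 59 F [-3.8 -1.4  4.7] M [-0.14  0.61  0.14] q6 -5
world [509.3 112.4  47.    4.2] now [508.3 112.2  47.5] yawY 4.1 shift cm [0.02 0.11 0.05] turn -0.1 t 53.4 op 15.9 ff 59.3 F [-3.8 -1.4  4.7]
```

Gripped. I'm lifting by about 1 mm and withdrawing the spanner along its own axis.

```bash
python3 -m pendant '[[0,0,-0.1,0,0],[0,0,0,0,0],[-0.5,0,0,0,0],[-0.7,0,0,0,0],[-1,0,0,0,0],[0,0,0,0,0]]' >/dev/null; python3 st.py
python3 -m pendant '[[-1,0,0,0,0],[-1,0,0,0,0],[-1,0,0,0,0],[0,0,0,0,0],[0,0,-2,0,0],[0,0,-3,0,0],[0,0,-4,0,0],[0,0,0,0,0]]' >/dev/null; python3 st.py
python3 to.py 50 12 100 180 bed; python3 -c "
from meas import *
c=cam('scene','d1.png');a=c['color'][:,:,::-1];u,v=proj(c,[515,150,60])[0].astype(int)
cv2.imwrite('pics/d1z.png',np.clip(cv2.resize(a[v-40:v+40,u-60:u+60],None,fx=6,fy=6,interpolation=cv2.INTER_CUBIC)*1.3,0,255).astype('uint8'))"
```

```text
t 54.0 yawY 4.1 op 15.7 ff 59 F [-2.9 -2.7 -1.9] M [-0.32  0.49  0.32] q6 -7
t 54.8 yawY 4.1 op 16.0 ff 59 F [ 1.7  0.1 -1.7] M [ 0.04 -0.04 -0.05] q6 -11
world [613.9  92.8 145.  186.1] now [516.6  60.  144. ] yawY 4.1 shift cm [2.58 9.94 0.  ] turn 178.0 t 54.8 op 16.0 ff 59.1 F [ 1.7  0.1 -1.7]
```

View pics/d1z.png

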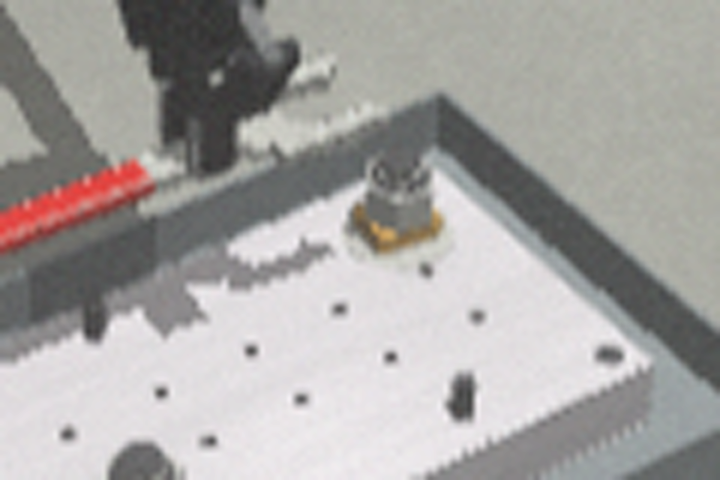

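Collar 1 is still nearly square and nothing was dragged. Now to stud 2.

```bash
python3 -m pendant '[[0.7,2.5,0,8.47,0],[0,0,0,8.47,0],[0,0,0,8.47,0],[0,0,0,8.47,0],[0,0,0,8.47,0],[0,0,0,8.47,0],[0,0,0,8.47,0],[0,0,0,8.47,0]]' >/dev/null
python3 -m pendant '[[0,0,0,8.47,0],[0,0,0,8.47,0],[0,0,0,8.47,0],[0,0,0,8.47,0],[0,0,0,8.47,0],[0,0,0,8.47,0],[0,0,0,8.47,0],[0,0,0,8.47,0]]' >/dev/null
python3 -m pendant '[[0,0,0,8.47,0],[0,0,0,8.47,0],[0,0,0,8.47,0],[0,0,0,8.47,0],[0,0,0,8.6,0]]' >/dev/null
python3 -m pendant '[[0,0,0,8.47,0],[0,0,0,0,0],[0,0,0,0,0]]' >/dev/null
python3 st.py; python3 to.py 50 7 3.5 180 bed
```

```text
t 56.8 yawY -139.7 op 16.2 ff 59 F [ 0.5  0.1 -1.3] M [-0.03 -0.03 -0.01] q6 134
world [614.5  87.9  48.5 186.1] now [536.   69.2 137. ] yawY -139.7 shift cm [ 3.67 -7.2   8.84] turn 34.2 t 56.8 op 16.2 ff 59.2 F [ 0.5  0.1 -1.3]out of range
```

```bash
python3 -m pendant '[[0,0,0,8.5,0],[0,0,0,8.5,0],[0,0,0,8.5,0],[0,0,0,8.5,0],[0,0,0,0,0],[0,0,0,0,0]]' >/dev/null
python3 st.py; python3 to.py 50 7 3.5 180 bed
```

```text
t 57.4 yawY -173.6 op 16.0 ff 59 F [-0.5 -0.3 -2.5] M [-0.05 -0.05  0.01] q6 168
world [614.5  87.9  48.5 186.1] now [536.5  69.2 137.8] yawY -173.6 shift cm [-0.98 -7.96  8.93] turn 0.3 t 57.4 op 16.0 ff 59.2 F [-0.5 -0.3 -2.5]
```

```bash
python3 -m pendant '[[-0.5,-4,0,0.3,0],[-0.5,-3.9,0,0,0],[0,0,3,0,0],[0,0,2,0,0],[0,0,1.5,0,0],[0,0,0,0,0],[0,0,0,0,0],[0,0,0,0,0]]' >/dev/null
python3 st.py; python3 to.py 50 7 3.5 180 bed
```

```text
t 58.1 yawY -174.1 op 15.8 ff 59 F [ 1.1 -0.4 -2.5] M [0.01 0.02 0.04] q6 171
world [614.5  87.9  48.5 186.1] now [615.3  87.2  74.7] yawY -174.1 shift cm [-0.07  0.09  2.62] turn -0.2 t 58.1 op 15.8 ff 59.4 F [ 1.1 -0.4 -2.5]
```

```bash
python3 -m pendant '[[-0.1,0,1,-0.2,0],[0,0,0.8,0,0],[0,0,0.5,0,0],[0,0,0,0,0],[0,0,0,0,0],[0,0,0,0,0]]' >/dev/null
python3 to.py 50 7 3.5 180 bed
python3 -m pendant '[[0,0.07,0.2,0,0],[0,0,0,0,0],[0,0,0,0,0]]' >/dev/null
python3 to.py 50 7 3.5 180 bed
```

```text
world [614.5  87.9  48.5 186.1] now [614.4  88.3  50.4] yawY -174.0 shift cm [ 0.04 -0.    0.19] turn -0.1 t 58.8 op 15.9 ff 59.4 F [ 0.1  0.3 -1.4]
world [614.5  87.9  48.5 186.1] now [613.4  88.3  48.2] yawY -174.0 shift cm [ 0.05 -0.1  -0.03] turn -0.1 t 59.0 op 16.0 ff 59.4 F [ 0.6  0.3 -1.5]
```

```bash
python3 -m pendant '[[0.5,-0.08,0,0,0],[0.5,0,0,0,0],[0.5,0,0,0,0],[0,0,0,0,0],[0,0,0,0,0]]' >/dev/null; python3 to.py 50 -42.6 3.5 180 bed
python3 -m pendant '[[0.5,0,0,0,0],[0.5,0,0,0,0],[0,0,0,0,0],[0,0,0,0,0]]' >/dev/null; python3 to.py 50 -42.6 3.5 180 bed
python3 -m pendant '[[0.5,0,0,0,0],[0.5,0,0,0,0],[0,0,0,0,0],[0,0,0,0,0]]' >/dev/null; python3 to.py 50 -42.6 3.5 180 bed
```

```text
world [619.7  38.6  48.5 186.1] now [615.9  73.1  48.2] yawY -174.0 shift cm [ 3.48 -0.03 -0.03] turn -0.1 t 59.5 op 15.8 ff 59.4 F [ 0.2 -0.1 -1. ]
world [619.7  38.6  48.5 186.1] now [616.1  62.9  47.8] yawY -174.0 shift cm [ 2.46 -0.1  -0.07] turn -0.1 t 60.0 op 15.7 ff 59.4 F [-3.3 -1.  -1.5]
world [619.7  38.6  48.5 186.1] now [617.4  52.9  47.9] yawY -174.0 shift cm [ 1.45 -0.08 -0.06] turn -0.1 t 60.4 op 15.7 ff 59.5 F [-5.3 -1.4 -2.3]
```

```bash
python3 -m pendant '[[0,0.07,0,0,0],[0.4,0,0,0,0],[0,0,0,0,0],[0,0,0,0,0]]' >/dev/null; python3 to.py 50 -42.6 3.5 180 bed
python3 -m pendant '[[0.5,0,0,0,0],[0,0,0,0,0],[0,0,0,0,0]]' >/dev/null; python3 to.py 50 -42.6 3.5 180 bed
python3 -m pendant '[[0.3,0,0,0,0],[0,0,0,0,0],[0,0,0,0,0]]' >/dev/null; python3 to.py 50 -42.6 3.5 180 bed
```

```text
world [619.7  38.6  48.5 186.1] now [617.6  49.3  48.2] yawY -174.0 shift cm [ 1.09 -0.1  -0.03] turn -0.1 t 60.8 op 15.7 ff 59.5 F [-4.4 -0.4 -2.8]
world [619.7  38.6  48.5 186.1] now [618.2  44.1  48.2] yawY -174.0 shift cm [ 0.57 -0.1  -0.03] turn -0.1 t 61.0 op 15.8 ff 59.5 F [-4.6 -0.2 -2.5]
world [619.7  38.6  48.5 186.1] now [618.5  41.4  48.2] yawY -174.0 shift cm [ 0.29 -0.1  -0.03] turn -0.1 t 61.4 op 15.7 ff 59.5 F [-4.6 -0.  -2.4]
```

```bash
python3 -m pendant '[[0.2,0.05,0,0,0],[0,0,0,0,0],[0,0,0,0,0]]' >/dev/null; python3 to.py 50 -42.6 3.5 180 bed
python3 -m pendant '[[0.15,0.0,0,0,0],[0,0,0,0,0],[0,0,0,0,0]]' >/dev/null; python3 to.py 50 -42.6 3.5 180 bed
python3 -m pendant '[[0.15,0,0,0,0],[0,0,0,0,0],[0,0,0,0,0]]' >/dev/null; python3 to.py 50 -42.6 3.5 180 bed
```

```text
world [619.7  38.6  48.5 186.1] now [618.5  39.3  48.3] yawY -174.0 shift cm [ 0.09 -0.12 -0.02] turn -0.1 t 61.6 op 15.7 ff 59.5 F [-3.7  0.9 -2.1]
world [619.7  38.6  48.5 186.1] now [618.6  37.8  48.3] yawY -174.0 shift cm [-0.06 -0.12 -0.02] turn -0.1 t 62.0 op 15.7 ff 59.5 F [-2.9  0.6 -1.6]
world [619.7  38.6  48.5 186.1] now [618.6  36.8  48.3] yawY -174.0 shift cm [-0.16 -0.13 -0.02] turn -0.1 t 62.2 op 15.8 ff 59.5 F [-3.2  2.8 -2.2]
```

```bash
python3 -m pendant '[[0.1,0,0,0,0],[0,0,0,0,0],[0,0,0,0,0]]' >/dev/null; python3 st.py
python3 -m pendant '[[-0.1,0.05,0.15,0,0],[0,0,0,0,0],[0,0,0,0,0]]' >/dev/null; python3 to.py 50 -42.6 3.5 180 bed
python3 -m pendant '[[0,0,0,0,0.3],[0,0,0,0,0.3],[0,0,0,0,1],[0,0,0,0,1],[0,0,0,0,1],[0,0,-3,0,1],[0,0,-5,0,1],[0,0,-3,0,1]]' | sed -n '1,2p;4,5p'
python3 -m pendant '[[0,0,0,0,1],[0,0,0,0,1]]' >/dev/null
python3 to.py 50 -105 60 165 bed
```

```text
t 62.5 yawY -174.0 op 16.1 ff 60 F [-2.2  6.8 -1.2] M [ 1.11  0.51 -0.04] q6 166
world [619.7  38.6  48.5 186.1] now [618.6  36.8  47.5] yawY -174.0 shift cm [-0.16 -0.14 -0.1 ] turn -0.1 t 62.9 op 15.8 ff 60.0 F [-3.4  4.6  2.4]
time_s: 63.65
ee_pos: [619.3, 36.2, 160.0]
force: [1.2, -0.7, 0.8]
opening: 85.3
world [626.4 -23.5 105.  171.1] now [618.6  36.3 157.6] yawY -174.0 shift cm [ 6.03 -0.14  5.27] turn 14.9 t 63.9 op 85.6 ff 0.0 F [ 0.8  0.8 -0.8]
```

Spanner 2 is seated, with throat contact at 7 N, and released. I'm winding the wrist back for nut 2.

```bash
python3 -m pendant '[[3,-0.05,0,0,1],[3.05,-0.05,0,0,1],[0,0,0,-8.58,1],[0,0,0,-8.58,1],[0,0,0,-8.58,1],[0,0,0,-8.58,1],[0,0,0,-8.58,1],[0,0,0,-8.58,1]]' >/dev/null
python3 -m pendant '[[0,0,0,-8.58,1],[0,0,0,-8.58,1],[0,0,0,-8.58,1],[0,0,0,-8.58,1],[0,0,0,-8.58,1],[0,0,0,-8.58,1],[0,0,0,-8.58,1],[0,0,0,-8.58,1]]' >/dev/null
python3 -m pendant '[[0,0,0,-8.58,1],[0,0,0,-8.58,1],[0,0,0,-8.58,1],[0,0,0,-8.58,1],[0,0,0,-8.58,1],[0,0,0,-8.58,1],[0,0,0,-8.58,1],[0,0,0,-8.58,1]]' >/dev/null
python3 -m pendant '[[0,0,1,-8.58,1],[0,0,1,-8.58,1],[0,0,1,-8.58,1],[0,0,1,-8.58,1],[0,0,0,-8.58,1],[0,0,0,0,1],[0,0,0,0,1]]' >/dev/null
python3 st.py; python3 to.py 625.8 -23.7 57.5 55;  python3 -c "
from meas import *
c=cam('scene','d2.png');a=c['color'][:,:,::-1];u,v=proj(c,[620,30,60])[0].astype(int)
cv2.imwrite('pics/d2z.png',np.clip(cv2.resize(a[v-50:v+50,u-65:u+65],None,fx=5.5,fy=5.5,interpolation=cv2.INTER_CUBIC)*1.3,0,255).astype('uint8'))"
```

```text
t 67.0 yawY 57.4 op 85.5 ff 0 F [ 0.5 -0.5  0.4] M [-0.03  0.05 -0.03] q6 -70
world [625.8 -23.7  57.5  55. ] now [624.6 -23.5 115.3] yawY 57.4 shift cm [-0.12  0.05  5.78] turn 2.4 t 67.0 op 85.5 ff 0.0 F [ 0.5 -0.5  0.4]
```

View pics/d2z.png

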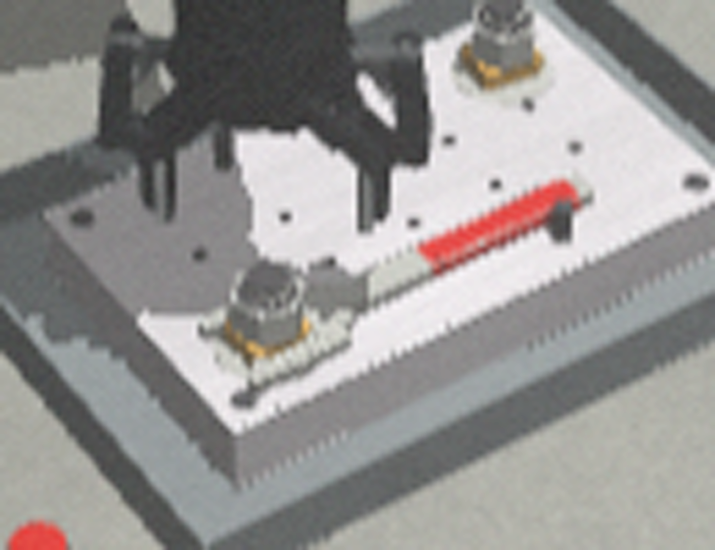

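The spanner is on collar 2 at crop (270,330), with its handle beside pin 2 at (560,220). I'm descending to the nut.

```bash
python3 -m pendant '[[-0.1,0.05,2,0,1],[0,0,2,0,1],[0,0,1,0,1],[0,0,0.4,0,1],[0,0,0,0,1],[0,0,0,0,1],[0,0,0,0,1]]' >/dev/null; python3 to.py 625.8 -23.7 57.5 55
python3 -m pendant '[[0,0,0.3,0,1],[0,0,0,0,1],[0,0,0,0,1],[0,0,0,0,1]]' >/dev/null; python3 to.py 625.8 -23.7 57.5 55
python3 -m pendant '[[0,0,0,0,0],[0,0,0,0,0],[0,0,0,0,0],[0,0,0,0,0],[0,0,0,0,0],[0,0,0,0,0],[0,0,0,0,0],[0,0,0,0,0]]' >/dev/null; python3 to.py 625.8 -23.7 57.5 55
```

```text
world [625.8 -23.7  57.5  55. ] now [627.2 -23.9  63.8] yawY 57.7 shift cm [ 0.13 -0.06  0.63] turn 2.7 t 67.7 op 85.8 ff 0.0 F [ 0.3 -0.6 -0. ]
world [625.8 -23.7  57.5  55. ] now [626.5 -23.7  59.7] yawY 57.7 shift cm [ 0.06 -0.03  0.22] turn 2.7 t 68.1 op 85.2 ff 0.0 F [-0.  -0.1  0.6]
world [625.8 -23.7  57.5  55. ] now [625.9 -24.8  60.3] yawY 57.7 shift cm [0.07 0.08 0.28] turn 2.7 t 68.9 op 31.2 ff 59.2 F [-4.5 -4.2  5.5]
```

The opening is 31.2, so the pads are on the flats. I'm turning clockwise.

```bash
python3 -m pendant '[[0,0,0,4,0],[0,0,0,5,0],[0,0,0,5,0],[0,0,0,5,0],[0,0,0,5,0],[0,0,0,5,0],[0,0,0,0,0]]'>/dev/null; python3 st.py
python3 -m pendant '[[0,0,0,5,0],[0,0,0,5,0],[0,0,0,5,0],[0,0,0,5,0],[0,0,0,5,0],[0,0,0,5,0],[0,0,0,0,0]]'>/dev/null; python3 st.py
python3 -m pendant '[[0,0,0,5,0],[0,0,0,5,0],[0,0,0,5,0],[0,0,0,5,0],[0,0,0,0,0]]'>/dev/null; python3 st.py
```

```text
t 69.6 yawY 28.6 op 31.1 ff 61 F [-6.9 -5.2  7.7] M [-0.94  1.25  0.08] q6 -42
t 70.3 yawY -1.4 op 30.9 ff 61 F [-10.   -6.    9.6] M [-1.09  1.75  0.03] q6 -12
t 70.8 yawY -21.4 op 31.5 ff 61 F [-13.1  -6.   11.6] M [-1.01  2.07  0.02] q6 8
```

```bash
python3 -m pendant '[[-0.03,-0.07,0,5,0],[0,0,0,5,0],[0,0,0,0,0]]'>/dev/null; python3 st.py
python3 -m pendant '[[0,0,0,5,0],[0,0,0,5,0],[0,0,0,0,0]]'>/dev/null; python3 st.py
python3 -m pendant '[[0,0,0,5,0],[0,0,0,5,0],[0,0,0,0,0]]'>/dev/null; python3 st.py
python3 -m pendant '[[0,0,0,5,0],[0,0,0,0,0]]'>/dev/null; python3 st.py
```

```text
t 71.1 yawY -31.4 op 31.4 ff 61 F [-10.5  -5.1  10.5] M [-0.9   1.78  0.06] q6 18
t 71.4 yawY -41.4 op 31.1 ff 61 F [-12.   -5.3  11.2] M [-0.8   1.9   0.01] q6 28
t 71.7 yawY -51.4 op 31.2 ff 61 F [-12.8  -5.   11.8] M [-0.77  2.01  0.05] q6 38
t 71.9 yawY -56.4 op 31.0 ff 61 F [-11.7  -3.7  12.4] M [-0.63  2.04  0.11] q6 43
```

```bash
python3 -m pendant '[[0,0,0,5,0],[0,0,0,0,0]]'>/dev/null; python3 st.py
python3 -m pendant '[[0,0,0,5,0],[0,0,0,0,0]]'>/dev/null; python3 st.py
python3 -m pendant '[[0,0,0,4,0],[0,0,0,4,0],[0,0,0,0,0]]'>/dev/null; python3 st.py
```

```text
t 72.1 yawY -61.4 op 30.7 ff 60 F [-8.5 -1.8  8.4] M [-0.27  1.31 -0.01] q6 48
t 72.3 yawY -66.3 op 30.8 ff 59 F [-6.4 -0.5  8.2] M [-0.08  0.99  0.8 ] q6 53
t 72.6 yawY -74.2 op 30.6 ff 89 F [-2.3  1.4  5.6] M [0.26 0.17 1.39] q6 61
```

```bash
python3 -m pendant '[[0,0,0,4,0],[0,0,0,0,0]]'>/dev/null; python3 st.py
python3 -m pendant '[[0,0,0,4,0],[0,0,0,0,0],[0,0,0,0,0]]'>/dev/null; python3 st.py
python3 -m pendant '[[0,0,0,3,0],[0,0,0,0,0],[0,0,0,0,0]]'>/dev/null; python3 st.py
```

```text
t 72.8 yawY -78.2 op 30.7 ff 108 F [2.6 2.5 3. ] M [ 0.51 -0.52  1.67] q6 65
t 73.1 yawY -82.1 op 30.7 ff 126 F [5.4 1.7 1.1] M [ 0.5  -1.18  1.83] q6 69
t 73.4 yawY -84.9 op 30.9 ff 130 F [5.5 1.2 0.5] M [ 0.44 -1.12  2.74] q6 72
```

Nut 2 is at its stop (Mz 2.7 N m). I'm releasing it and measuring the spanner.

```bash
python3 -m pendant '[[0,0,0,0,0.5],[0,0,0,0,1],[0,0,0,0,1],[0,0,0,0,1],[0,0,0,0,1],[0,0,-4,0,1],[0,0,-4,0,1],[0,0,-2,0,1]]' | sed -n '1,2p;4,5p'
python3 -m pendant '[[0,0,0,-8.5,1],[0,0,0,-8.5,1],[0,0,0,-8.5,1],[0,0,0,-8.5,1],[0,0,0,-8.5,1],[0,0,0,-8.5,1],[0,0,0,-8.5,1],[0,0,0,-8.5,1]]' >/dev/null
python3 -m pendant '[[0,0,0,-8.5,1],[0,0,0,-8.5,1],[0,0,0,-4.2,1],[0,0,0,0,1],[0,0,0,0,1]]' >/dev/null
python3 -c "
from meas import *
c=cam('top','c6.png');im=c['color'].astype(int)
m=((im[...,0]>110)&(im[...,1]<70)); m[:200]=0;m[320:]=0;m[:,:210]=0;m[:,370:]=0
ys,xs=np.nonzero(m);P=back(c,np.c_[xs,ys],55)[:,:2];print(len(P),rect(c,m,55));k=np.polyfit(P[:,1],P[:,0],1);print('yaw axis',-90-np.degrees(np.arctan(k[0])),P.mean(0),'x at y=36:',np.polyval(k,36.5));print(chips(c))"
python3 to.py 620.6 36.7 47 4.2
```

```text
time_s: 74.2
ee_pos: [627.3, -24.2, 163.6]
force: [0.7, -0.5, 1.1]
opening: 85.6
115 [615.  125.8  12.1  57.1   4.4]
yaw axis -85.44161524868343 [615.19629063 126.11301016] x at y=36: 622.3408766989567
[(np.int32(13), array([220. , 262.7]), array([552.9, 234.1]))]
world [620.6  36.7  47.    4.2] now [625.6 -23.8 159.7] yawY 3.8 shift cm [ 6.07 -0.1  11.27] turn -0.4 t 75.5 op 85.3 ff 0.0 F [-0.2 -0.6 -1.1]
```

```bash
python3 -m pendant '[[3,-0.03,0,-0.5,1],[3.07,-0.03,0,0,1],[0,0,4,0,1],[0,0,3,0,1],[0,0,2,0,1],[0,0,1,0,1],[0,0,0,0,1],[0,0,0,0,1]]' >/dev/null; python3 -m pendant '[[0,0,0,0,1],[0,0,0,0,1]]' >/dev/null
python3 to.py 621 36.7 47 4.4
```

```text
world [621.   36.7  47.    4.4] now [621.7  36.6  61.2] yawY 4.4 shift cm [ 0.02 -0.08  1.42] turn -0.0 t 76.5 op 85.6 ff 0.0 F [ 0.5 -0.7  0.3]
```

```bash
python3 -m pendant '[[0,0,0.8,0,1],[0,0,0.4,0,1],[0,0,0,0,1],[0,0,0,0,1],[0,0,0,0,1]]' >/dev/null
python3 to.py 621 36.7 47 4.4
python3 -m pendant '[[0,0,0.05,0,1],[0,0,0,0,0],[0,0,0,0,0],[0,0,0,0,0],[0,0,0,0,0],[0,0,0,0,0],[0,0,0,0,0],[0,0,0,0,0]]' >/dev/null; python3 st.py; python3 to.py 621 36.7 47 4.4
```

```text
world [621.   36.7  47.    4.4] now [620.8  36.7  47.7] yawY 4.4 shift cm [-0.01  0.02  0.07] turn -0.0 t 77.0 op 85.3 ff 0.0 F [-0.4  0.1 -1.1]
t 77.8 yawY 4.4 op 16.0 ff 60 F [-4.7 -0.4  5.3] M [-0.12  0.81 -0.03] q6 -12
world [621.   36.7  47.    4.4] now [619.9  36.6  47.5] yawY 4.4 shift cm [0.   0.11 0.05] turn -0.0 t 77.8 op 16.0 ff 59.9 F [-4.7 -0.4  5.3]
```

```bash
python3 -m pendant '[[0,0,-0.1,0,0],[0,0,0,0,0],[0.5,0,0,0,0],[0.7,0,0,0,0],[1,0,0,0,0],[0,0,0,0,0]]' >/dev/null; python3 st.py
python3 -m pendant '[[1,0,0,0,0],[1,0,0,0,0],[1,0,0,0,0],[0,0,0,0,0],[0,0,-2,0,0],[0,0,-4,0,0],[0,0,-4,0,0],[0,0,0,0,0]]' >/dev/null; python3 st.py
python3 to.py 523.8 -247.5 60 96.85
```

```text
t 78.5 yawY 4.5 op 15.7 ff 59 F [-3.   0.8 -1.8] M [0.07 0.37 0.15] q6 -10
t 79.2 yawY 4.4 op 15.9 ff 59 F [ 1.7 -0.1 -1.7] M [-0.08 -0.05  0.04] q6 -7
world [ 523.8 -247.5   60.    96.8] now [622.3  88.9 156.1] yawY 4.4 shift cm [-32.78 -12.52   9.46] turn -92.5 t 79.2 op 15.9 ff 59.2 F [ 1.7 -0.1 -1.7]
```

```bash
python3 -m pendant '[[-4.1,-1.56,0,0,0],[-4.1,-1.56,0,0,0],[-4.1,-1.56,0,0,0],[-4.1,-1.56,0,0,0],[-4.1,-1.56,0,0,0],[-4.1,-1.56,0,0,0],[-4.1,-1.56,0,0,0],[-4.1,-1.56,0,0,0]]' >/dev/null
python3 -m pendant '[[0,0,0,-8.4,0],[0,0,0,-8.4,0],[0,0,0,-8.4,0],[0,0,0,-8.4,0],[0,0,0,-8.4,0],[0,0,0,-8.4,0],[0,0,0,-8.4,0],[0,0,0,-8.4,0]]' >/dev/null
python3 -m pendant '[[0,0,2,-8.4,0],[0,0,2,-8.4,0],[0,0,1,-8.4,0],[0,0,0,0,0],[0,0,0,0,0]]' >/dev/null
python3 st.py;python3 to.py 523.8 -247.5 6.5 96.85
python3 - <<'E'
from meas import *
c=cam('scene','e1.png');h=cv2.cvtColor(c['color'],cv2.COLOR_RGB2HSV).astype(int)
b2=(h[...,0]>95)&(h[...,0]<130)&(h[...,1]>130)&(h[...,2]>50)
for a,ce,mm in blobs(b2,60): print(a,ce.round(0),back(c,ce,25).round(0)[0][:2])
print(proj(c,[566,-360.5,25]))
c=cam('top','e2.png');print(chips(c))
E
```

```text
t 81.3 yawY 96.5 op 15.8 ff 59 F [ 0.3 -0.  -1.5] M [-0.   -0.02 -0.02] q6 -134
world [ 523.8 -247.5    6.5   96.8] now [ 517.7 -248.1   98.2] yawY 96.5 shift cm [-0.6  -0.01  9.18] turn -0.3 t 81.3 op 15.8 ff 59.2 F [ 0.3 -0.  -1.5]
791 [52. 10.] [-1349.  -448.]
100 [357.   3.] [-714.  840.]
119 [543.  27.] [-103. 1412.]
438 [525.  33.] [ -95. 1305.]
332 [112. 267.] [ 432. -535.]
157 [192. 274.] [ 554. -359.]
88 [197. 282.] [ 583. -355.]
464 [123. 314.] [ 598. -543.]
[[192.48598772 277.93322933]]
[(np.int32(13), array([220. , 262.7]), array([552.9, 234.1])), (np.int32(9), array([333., 297.]), array([471.3, -43.8])), (np.int32(9), array([303., 300.]), array([463.4,  29.2]))]
```

Chips are still in the pan and the scraper is unmoved on the mat. I'm laying the spanner down.

```bash
python3 -m pendant '[[-0.6,0,3,-0.3,0],[0,0,3,0,0],[0,0,2,0,0],[0,0,0.5,0,0],[0,0,0,0,0],[0,0,0,0,0],[0,0,0,0,0]]' >/dev/null
python3 to.py 523.8 -247.5 6 96.85
```

```text
world [ 523.8 -247.5    6.    96.8] now [ 524.4 -248.1   14.9] yawY 97.0 shift cm [0.06 0.07 0.89] turn 0.2 t 82.2 op 15.8 ff 59.2 F [ 0.6  0.2 -2.9]
```

```bash
python3 -m pendant '[[0.05,0.05,0.5,0,0],[0,0,0.2,0,0],[0,0,0,0,0],[0,0,0,0,0]]' >/dev/null; python3 to.py 523.8 -247.5 6 96.85
python3 -m pendant '[[0,0,0.15,0,0],[0,0,0,0,0],[0,0,0,0,0]]' >/dev/null; python3 to.py 523.8 -247.5 6 96.85
```

```text
world [ 523.8 -247.5    6.    96.8] now [ 522.9 -246.9    6.5] yawY 97.1 shift cm [-0.09 -0.07  0.05] turn 0.2 t 82.5 op 16.1 ff 59.7 F [-1.6  0.3  2.4]
world [ 523.8 -247.5    6.    96.8] now [ 522.9 -246.9    6.4] yawY 97.1 shift cm [-0.08 -0.07  0.04] turn 0.2 t 82.8 op 15.9 ff 61.3 F [-5.5  4.4 15.5]
```

```bash
python3 -m pendant '[[0,0,-0.12,0,0],[0,0,0,0,0.3],[0,0,0,0,0.3],[0,0,0,0,1],[0,0,0,0,1],[0,0,0,0,1],[0,0,-4,0,1],[0,0,-5,0,1]]' >/dev/null
python3 -m pendant '[[1,-4,-3,0,1],[1,-4.5,-2,0,1],[1,-4.5,0,0,1],[1,-4.5,0,0,1],[1,-4.5,0,0,1],[1,-4.5,0,0,1],[1,-4.5,0,0,1],[0,0,0,0,1]]' | head -2
python3 -m pendant '[[2,-2,0,0,1],[2,0,0,0,1],[3,0,0,0,1],[0,0,0,0,1],[0,0,0,0,1]]' | head -2
python3 - <<'E'
from meas import *
c=cam('top','f0.png'); print(chips(c)); a=c['color'][165:340,200:500,::-1]
A=np.clip(cv2.resize(a,None,fx=2.66,fy=2.66,interpolation=cv2.INTER_CUBIC)*1.3,0,255).astype('uint8')[:465]
cv2.imwrite('pics/f0z.png',A)
g=c['color']
# residual vs start
b=cv2.imread('pics/top0.png')[:,:,::-1]; d=cv2.absdiff(g,b).max(2)>40; d[330:]=0
for n,ce,m in blobs(cv2.morphologyEx(d.astype('uint8'),cv2.MORPH_OPEN,np.ones((2,2))),6): print('diff',n,ce.round(0))
E
```

```text
time_s: 84.45
ee_pos: [488.7, -567.9, 144.0]
time_s: 84.95
ee_pos: [424.3, -590.4, 145.2]
[(np.int32(13), array([220. , 262.7]), array([552.9, 234.1])), (np.int32(10), array([332.8, 296.9]), array([471.6, -43.4])), (np.int32(10), array([302.9, 299.7]), array([464.1,  29.4]))]
diff 8 [404. 246.]
diff 24 [462. 255.]
diff 35 [251. 261.]
diff 19 [412. 260.]
diff 14 [222. 264.]
diff 30 [458. 266.]
diff 24 [474. 265.]
diff 38 [330. 271.]
diff 12 [406. 266.]
diff 35 [300. 276.]
diff 1052 [591. 305.]
diff 10 [415. 290.]
diff 9 [638. 296.]
diff 14 [334. 298.]
diff 1031 [618. 319.]
diff 9 [304. 302.]
diff 22 [581. 329.]
diff 12 [420. 328.]
```

View pics/f0z.png

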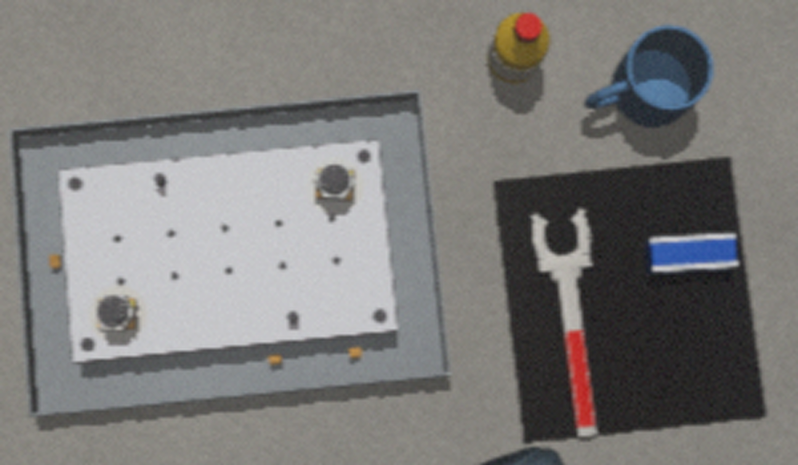

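Final view: the plate is clear, with chips in the gutter at crop (55,262), (275,360) and (355,352). Both collars are square. The spanner and scraper are on the mat, and the bottle and mug have not moved. I'm handing in.

```bash
python3 -c "
from station import r
print(r.finish_job())"
```

```text
the job is handed in; nothing more can be done
None
```

I handed the job in at about 85 s: all three chips are in the pan, both locknuts were turned to their hard stops (about 2.5 and 2.7 N m felt) with the collars still near their settings, and the spanner and scraper are back on the mat with the bottle, mug and parts box where they were.

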